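# Open the air valve, back it off and show it open

### The arm

A 7-joint arm with a two-finger parallel gripper is mounted at the origin on a cart in front of the work surface, level with it; the furniture and walls round the work are solid. World frame = base frame: x ahead of the robot, y to its left, z up, the work surface at z = 0. Lengths are in m, angles in degrees, forces in N, time in s.
With the tool pointing down it reaches from about 0.425 to 0.875 m from the base axis. Payload 8.4 kg.
Tool frame: the origin (TCP) lies midway between the tips of the shut fingers; the grasp point (between the pads) lies 19 mm behind it; z points along the fingers, y is the direction in which the jaws open and shut (so a half turn about z gives the same grasp; the last joint's range is limited). The gripper opens to 85 mm and grips with 20 to 120 N. Pads are 22 mm wide; open, the fingers measure 114 mm over their backs; the gripper's body (76 mm by 85 mm) begins 54 mm behind the grasp point. The pads swing forward as they close: fully open they stand 13 mm farther back than shut.
Start: joints at [62.899, 19.091, 2.286, 83.961, -0.768, 76.965, -3.352], TCP at [0.237, -0.605, 0.231] pointing down, gripper open.
Joint ranges: [-147.57, 147.57], [-21.85, 119.76], [-74.77, 79.35], [14.55, 137.4], [-85.83, 265.84], [4.83, 119.75], [-152.11, 152.11]. Speed limits (degrees/s): [127.2, 127.2, 159.86, 159.86, 180, 180, 180].

### API

Orientations are given as [roll, pitch, yaw] about the fixed x, y, z axes, in that order (R = Rz(yaw) Ry(pitch) Rx(roll)).
In Python, from station import robot gives the robot as it stands.
- The arm moves only by the tool servo_tool, never from a script. Its arguments are lists of equal length, an entry for each row: "linear": the shift along the tool's x, y, z normalised to -1 to 1, where 1 is 0.25 m, a list of three; "yaw": the turn about the tool's z normalised to -1 to 1, where 1 is 360 degrees. In form: {"linear": [[x, y, z], ...], "yaw": [yaw, ...]}. A call has 1 to 10 rows; each row is the pose to reach, as a shift and turn from the pose commanded when the call began, along the tool's axes at that moment, turning the shorter way round; what a row does not reach only later rows make up. A row lasts 1/12 s, in which the tool goes at most 41.7 mm and 7.16 degrees, less where a joint would pass 70% of its speed; a pose out of reach is approached as far as the arm can. A call with a number of a shift or a turn outside -1 to 1 is refused whole. A call with a gripper value outside its range is refused whole. "claw" is the gripper's target within -1 to 1 (shut at 1, half-way at 0, fully open at -1), set as the call begins (left out, the last holds). The fingers move at their own pace and stop on an object; the grip force is fixed at half the most. Time passes only in rows, so rows that repeat a pose let the fingers close. It gives the time, the measured TCP pose, the force and the opening at its end, in the units of the state.
- robot.state(): the state, without advancing time (a new reading comes with each control period).
- robot.grab_frame(name): name is "side" or "top"; returns a dict with "image" (400x640x3 uint8, blue, green, red), "intrinsics" (3x3 intrinsics, pixels), "position" and "orientation" of the camera in the world. Camera axes: x right, y down, z forward; pixel columns grow to the right and rows downward; lengths in m; the calibration is good to about 2 mm. A picture is of the moment at which its call begins. There is no depth.
- robot.close_job(): hands the job in, once; it reports no verdict.
The state is a dict: "time_s": time; "qpos": joint angles; "dq": joint speeds; "effort": joint torques, N m; "position": TCP position; "orientation": TCP orientation; "wrist_force": force on the tool from outside, world axes, zero at the start; "moment": the same for the moment, N m; "grip_width": opening from 0.0 (shut) to 1.0 (fully open).
Only numpy, scipy, OpenCV 4.12 (cv2) and the standard library are available. Lean on these libraries where they do the work, as an engineer would, in place of code of your own. Each camera call takes 0.05 s, during which the arm holds its last target.

### The job

Open the air valve on the sloping panel: crank its red handwheel anticlockwise by the black handle until you feel the stop, then back it off a quarter turn and let go. After that take the red and green status plate from its sloping rest and lay it flat in the shallow metal nest with the green face up. Leave the tape roll, the wood block and the polishing bar where they are.

Things in the scene. Friction and masses are not known exactly. Their poses are not given: they have to be found in the camera images.
- handwheel (a joint): turn of the red valve handwheel, rad; grows anticlockwise seen from in front of the panel (right-hand turn about the axis pointing out of it). 0 is shut, the hard stop of the open valve is at 12.5; it starts between 0 and 4.2 (1.3 to 2 turns to make). Friction about 0.12 N m (2 N at the handle); it stays where it is left. At the stop the handle simply goes no farther.
- wheel_hub (a point): centre of the handwheel (110 mm across its rim's centre line, rim bar 15 mm thick), on its axis, fixed to the green sloping panel. z points out of the panel, toward the robot and up, 26 degrees from vertical; x points up the slope, y level along the panel. A tool held along z has room all round the wheel.
- crank_handle (a point): point on the axis of the black crank handle, 55 mm off the wheel's axis and 45 mm out from wheel_hub along z. The handle is a round grip 24 mm thick, parallel to the wheel's axis, 11 to 75 mm out; it spins freely on its pin, so a tool holding it need not turn with the wheel. The point's z points outward along the handle, its x from the wheel's axis to the handle.
- station: the fixed valve station: base 170 x 345 mm, 12 mm thick, origin under it below the panel's centre; the panel faces its -x. A blue pipe 26 mm thick along y crosses above the wheel, its axis 52 mm along x from the origin and 335 mm up: no room under it for a vertical tool while the handle is high on the wheel. Posts 22 mm thick at y = -155 and 155 mm carry it.
- plate: status plate 100 x 45 x 18 mm (x, y, z), 150 g, one face green with a lengthwise white bar, the other red with a crosswise white bar. Origin at the centre of the red face; z points from the red face to the green face, x along its length. It starts on the rest, green face outward, its length running up the slope.
- rest: fixed metal stand, base 100 x 70 x 10 mm, with a 104 x 30 mm support sloping at 26 degrees on which the plate lies against a lip at the low end (-x, toward the robot); the plate overhangs the support by 7.5 mm each side. Origin under the centre of the base; the middle of the sloping surface is 62 mm above it.
- nest: fixed metal nest, 122 x 67 mm, 16 mm tall, origin at the centre of its underside, x along its length. Its floor is 6 mm above the origin; the pocket is 106 x 51 mm inside and 10 mm deep, with the middle 56 mm of both long walls open for fingers. The plate in it stands 8 mm above the walls.
- tape: roll of masking tape lying flat, 104 x 102 x 25 mm, origin at the centre of its underside; leave it alone
- wood_block: dark wood block 45 x 76 x 30 mm, origin at the centre of its underside; leave it alone
- polish_bar: red polishing bar 43 x 106 x 33 mm, origin at the centre of its underside; leave it alone
Mind the look-alikes: they are no part of the job. Leave any blue look-alike of the plate alone.

How it is judged (in metres and radians):
On the way, in this order (a step that is already met when the one before it is completed fails the run):
1. the handwheel has been cranked open to its stop (joint above 12.35 rad) (value of joint handwheel above 12.35 rad), for 0.05 s.
2. the handwheel has been backed off about a quarter turn from the stop (1.05 to 2.1 rad) (value of joint handwheel between 10.4 and 11.45 rad), for 0.2 s.
3. the status plate lies in the nest, green face up (angle between plate's own z axis and vertical below 0.06 rad and z of plate in the frame of nest below 0.009 m and x of plate in the frame of nest between -0.006 and 0.006 m and y of plate in the frame of nest between -0.006 and 0.006 m and angle between the x axis of plate and the x axis of nest, either way round below 0.15 rad and linear speed of plate below 0.02 m/s), for 0.2 s.
At the end, for the whole second after the job is handed in: Handwheel let go 1.05 to 2.1 rad short of its open stop; plate released at rest on the nest's floor, green face up (origin within 6 mm of the nest's centre along its x and y, under 9 mm above its underside; within 0.15 rad of its length either way; tilt under 0.06 rad) (all of step 2 and all of step 3); the robot touches nothing.
It fails at once if the tape roll was moved by more than 30 mm (distance of tape from where it was at the start of the episode above 0.03 m).
It fails at once if the wood block was moved by more than 30 mm (distance of wood_block from where it was at the start of the episode above 0.03 m).
It fails at once if the polishing bar was moved by more than 30 mm (distance of polish_bar from where it was at the start of the episode above 0.03 m).
It also fails if it takes over 67 s, if anything falls off the work surface, if the arm or the gripper's body presses on something with over 40 N, if the wrist force passes 120 N, or if a joint passes its speed limit or range.

## Working session

There is one attempt and no reset: what is moved stays moved. The work goes in short steps, Python scripts to look and compute and a tool call to move; the robot and the scene stay as the last step left them, time stands still between calls to the robot, and variables do not carry over. Pictures are saved under pics/ and viewed, and the job is handed in when it is done.

Besides the shell and the picture viewer there is one more tool, called after "Call:" as name(argument=value, ...), one argument or row to a line, values as JSON. servo_tool: Moves the arm, as the interface text tells. Its arguments: {"type":"object","properties":{"linear":{"type":"array","items":{"type":"array","items":{"type":"number","minimum":-1,"maximum":1}}},"yaw":{"type":"array","items":{"type":"number","minimum":-1,"maximum":1}},"claw":{"type":"number"}},"required":["linear","yaw"]}

```bash
ls; mkdir -p pics; python3 - <<'E'
from station import robot
import cv2,json
print(robot.state())
for n in("side","top"):
    f=robot.grab_frame(n); cv2.imwrite(f"pics/{n}0.png",f["image"]); print(n,f["intrinsics"],f["position"],f["orientation"])
E
```

```text
pics
{'time_s': 0.0, 'qpos': array([62.89624171, 19.13226392,  2.28439874, 84.01061103, -0.76756016,
       76.96507151, -3.35047334]), 'dq': array([-0.02089204, -0.01173864, -0.10565247,  0.00968805,  0.00884799,
        0.08220106,  0.07049058]), 'effort': array([ 1.17265423e-03, -6.58566070e+01,  1.36641998e+00, -4.05576396e+01,
        1.68117299e-02,  1.25520580e-02, -2.72567922e-05]), 'position': array([ 0.23719151, -0.60469452,  0.23041934]), 'orientation': array([-1.79907513e+02,  6.45080268e-03,  2.14206087e+01]), 'wrist_force': array([-0.60620332, -0.11892535,  0.04836899]), 'moment': array([0.00208342, 0.06641426, 0.00648187]), 'grip_width': 1.0025393293148526}
side [[463.59830888   0.         324.79741633]
 [  0.         463.59830888 188.96206382]
 [  0.           0.           1.        ]] [0.32021529 0.98463163 0.92265958] [-128.06829894    0.52390675 -167.9932578 ]
top [[519.42614645   0.         323.59415881]
 [  0.         519.42614645 195.47012989]
 [  0.           0.           1.        ]] [2.70620157e-01 3.05348725e-04 1.28348781e+00] [-1.67879024e+02 -5.28278332e-02 -8.07649933e+01]
```

View pics/side0.png

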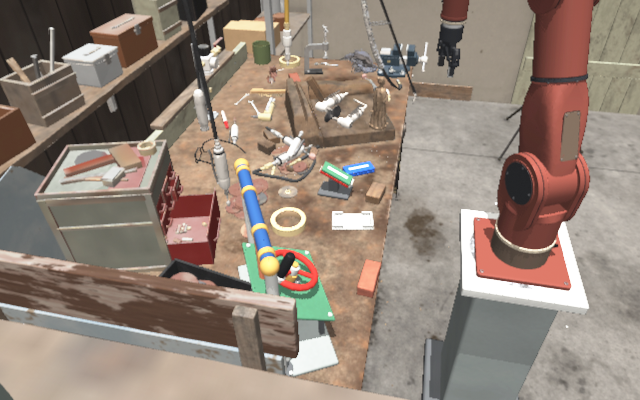

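View pics/top0.png

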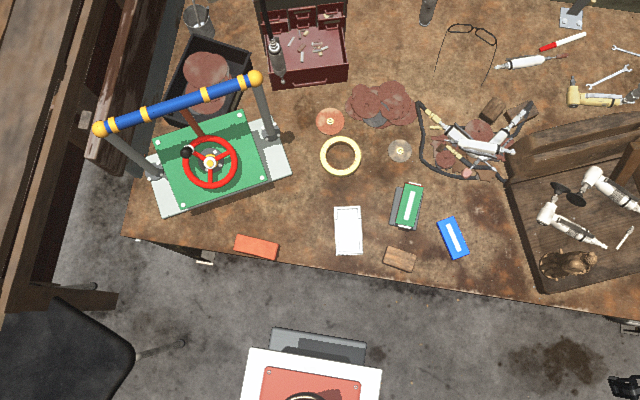

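The side view shows the station near (280,280), the nest at (352,220) and the plate at (338,175). In the top view the wheel is at (210,163) with the black handle at (187,152), the nest at (348,230), the plate at (407,205) and the blue look-alike at (453,238). I'll enlarge these.

```bash
python3 - <<'E'
import cv2
t=cv2.imread("pics/top0.png");s=cv2.imread("pics/side0.png")
def c(im,x,y,w,h,k,n): cv2.imwrite(n,cv2.resize(im[y:y+h,x:x+w],None,fx=k,fy=k,interpolation=cv2.INTER_CUBIC))
c(t,80,60,220,165,3.6,"pics/t_st.png")
c(t,320,170,160,100,5,"pics/t_pl.png")
c(s,220,150,180,135,4.4,"pics/s_a.png")
c(s,220,220,150,150*3//4,5,"pics/s_b.png")
E
```

```text
(no output)
```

View pics/t_st.png

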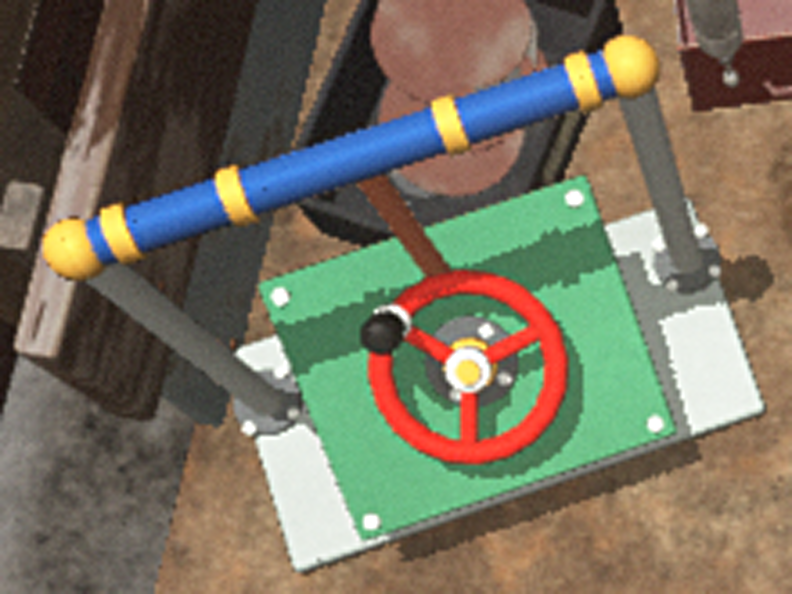

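View pics/t_pl.png

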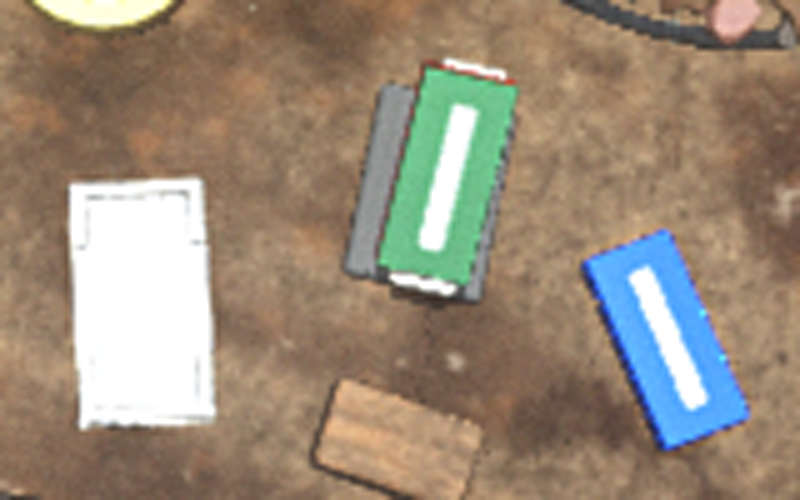

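View pics/s_a.png

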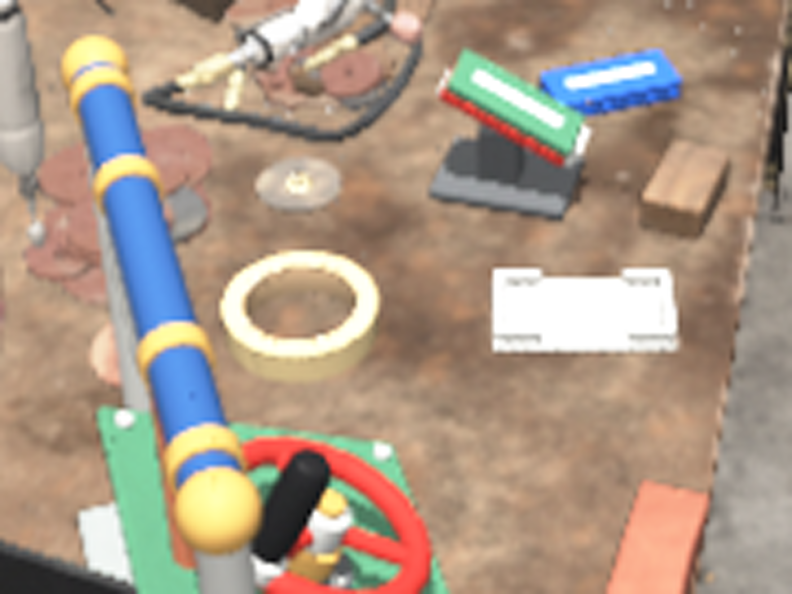

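View pics/s_b.png

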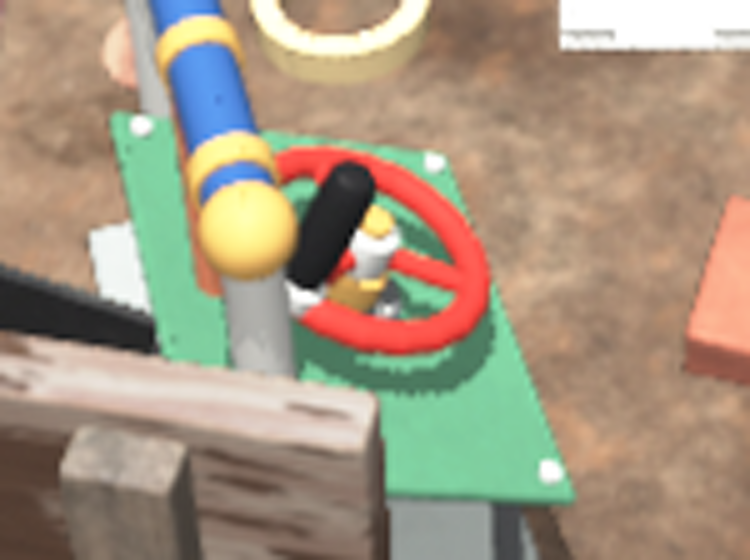

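```bash
cat > h.py <<'E'
import numpy as np,cv2
from scipy.spatial.transform import Rotation as Rt
from scipy.optimize import least_squares
CAM={'side':([463.59830888,324.79741633,188.96206382],[0.32021529,0.98463163,0.92265958],[-128.06829894,0.52390675,-167.9932578]),
'top':([519.42614645,323.59415881,195.47012989],[2.70620157e-01,3.05348725e-04,1.28348781],[-1.67879024e+02,-5.28278332e-02,-8.07649933e+01])}
def proj(c,P):
    (f,cx,cy),p,e=CAM[c]; R=Rt.from_euler('xyz',e,degrees=True).as_matrix()
    q=(np.atleast_2d(P)-p)@R
    return np.c_[f*q[:,0]/q[:,2]+cx,f*q[:,1]/q[:,2]+cy]
def ray(c,uv):
    (f,cx,cy),p,e=CAM[c]; R=Rt.from_euler('xyz',e,degrees=True).as_matrix()
    return np.array(p),R@np.array([(uv[0]-cx)/f,(uv[1]-cy)/f,1])
def atz(c,uv,z):
    p,d=ray(c,uv); return p+d*(z-p[2])/d[2]
def pose(x,y,z,yaw): return np.array([x,y,z]),Rt.from_euler('z',yaw).as_matrix()
def tc(u,v): return np.array([u/3.6+80,v/3.6+60])
def sb(u,v): return np.array([u/5+220,v/5+220])
def sa(u,v): return np.array([u/4.4+220,v/4.4+150])
def tp(u,v): return np.array([u/5+320,v/5+170])
S=np.sin(np.radians(26));C=np.cos(np.radians(26))
Rp=np.array([[C,0,-S],[0,1,0],[S,0,C]])  # columns x up-slope,y,z out
E
cat > fit1.py <<'E'
from h import *
a=np.linspace(0,2*np.pi,120,endpoint=False);b=np.linspace(0,2*np.pi,24,endpoint=False)
A,B=np.meshgrid(a,b);A=A.ravel();B=B.ravel();r=.055+.0075*np.cos(B)
T=np.c_[r*np.cos(A),r*np.sin(A),.0075*np.sin(B)]
def model(p):
    x,y,yaw,L,hx,hz,th,hy=p
    o,R=pose(x,y,0,yaw)
    w=lambda q:o+np.atleast_2d(q)@R.T
    out=[]
    def add(c,P,uv): out.append((proj(c,w(P))[0]-uv))
    add('top',[-.085,.1725,.012],tc(298,571)); add('top',[-.085,-.1725,.012],tc(763,409))
    add('top',[.052,L,.335],tc(72,250)); add('top',[.052,-L,.335],tc(630,66))
    add('side',[.052,L,.335],sb(246,228)); add('side',[.052,-L,.335],sa(97,65))
    hub=np.array([hx,hy,hz])
    t=proj('top',w(hub+T@Rp.T)); s=proj('side',w(hub+T@Rp.T))
    m=lambda f,u,v:np.array(f(u,v))
    out+= [t.min(0)-tc(368,269), t.max(0)-tc(568,463)]
    out+= [np.array([s[:,0].max()-sb(490,0)[0], s[:,1].max()-sb(0,353)[1]]), np.array([s[:,1].min()-sb(0,146)[1],0])]
    tip=hub+Rp@np.array([.055*np.cos(th),.055*np.sin(th),.068])
    add('top',tip,tc(380,333)); add('side',tip,sb(350,185))
    return np.array(out)
f=lambda p:model(p).ravel()
r=least_squares(f,[.6,.3,-.3,.17,0,.2,.8,0])
print(r.x.round(4),np.degrees(r.x[[2,6]])); print(model(r.x).round(2))
x,y,yaw,L,hx,hz,th,hy=r.x
o,R=pose(x,y,0,yaw); print('hub',o+R@[hx,hy,hz],'axis',R@Rp[:,2])
E
python3 fit1.py
```

```text
[ 0.5638  0.3156  0.5073  0.1565 -0.0172  0.1376  0.6846  0.    ] [29.06484729 39.22220988]
[[-0.36  5.11]
 [ 2.22  4.23]
 [-0.28 -1.27]
 [-0.38 -1.51]
 [-1.75  0.  ]
 [-2.93 -0.05]
 [-0.2   0.15]
 [ 0.08  0.44]
 [-1.05  0.6 ]
 [-0.24  0.  ]
 [-0.08  1.27]
 [-0.76 -0.85]]
hub [0.54875638 0.30729698 0.13758786] axis [-0.38316726 -0.21296035  0.89879405]
```

```bash
sed -e 's/th,hy=p/th,hy,bx=p/; s/th,hy=r.x/th,hy,bx=r.x/; s/-.085,/bx-.085,/g; s/.8,0\])/.8,0,0])/' -e "s/add('top',\[.052,L/add('top',[bx+.085,-.1725,.012],tc(690,203)); add('top',[.052,L/" fit1.py > fit2.py; python3 fit2.py
```

```text
[ 5.604e-01  3.140e-01  5.022e-01  1.565e-01 -1.350e-02  1.376e-01
  6.870e-01 -3.000e-04  1.390e-02] [28.7745213  39.36056126]
[[-1.83  1.04]
 [ 0.79  0.94]
 [-0.11 -1.8 ]
 [ 0.16  0.09]
 [ 0.34  0.51]
 [-0.05 -0.43]
 [-0.89 -0.41]
 [-0.18  0.16]
 [ 0.09  0.45]
 [-1.04  0.62]
 [-0.29  0.  ]
 [-0.1   1.26]
 [-0.78 -0.83]]
hub [0.54872251 0.30725691 0.13760592] axis [-0.38424144 -0.21101606  0.89879405]
```

```bash
cat > fit3.py <<'E'
from h import *
# nest
nt=[tp(70,185),tp(203,179),tp(215,421),tp(82,428)]
ns=[sa(668,268),sa(493,270),sa(493,350),sa(678,350)]
print('nest top@16',[atz('top',u,.016).round(4)[:2] for u in nt])
print('nest side@16',[atz('side',u,.016).round(4)[:2] for u in ns])
# order top: far-left(+x,+y), far-right(+x,-y), near-right, near-left
Q=np.array([[1,1],[1,-1],[-1,-1],[-1,1]])*[.061,.0335]
def fn(p):
    o,R=pose(p[0],p[1],.0,p[2]); w=np.c_[Q,np.full(4,.016)]@R.T+o
    return (proj('top',w)-nt).ravel()
r=least_squares(fn,[.4,0,0]);print('nest',r.x.round(4),np.degrees(r.x[2]),fn(r.x).round(1))
# plate green face
P=np.c_[np.array([[1,1],[1,-1],[-1,-1],[-1,1]])*[.05,.0225],np.full(4,.018)]
pt=[tp(425,68),tp(517,85),tp(472,283),tp(380,268)]
ps=[sa(443,88),sa(467,50),sa(590,127),sa(566,160)]
def fp(p,full=False):
    R=Rt.from_euler('z',p[3]).as_matrix()@Rp
    w=P@R.T+p[:3]
    return np.r_[(proj('top',w)-pt).ravel(),(proj('side',w)[1:3]-ps[1:3]).ravel()]
r=least_squares(fp,[.45,-.15,.06,0]);print('plate',r.x.round(4),np.degrees(r.x[3]),fp(r.x).round(1).reshape(-1,2).tolist())
R=Rt.from_euler('z',r.x[3]).as_matrix()@Rp
print('plate centre',r.x[:3]+R@[0,0,.009])
print('side proj',[((q-[220,150])*4.4).round() for q in proj('side',P@R.T+r.x[:3])])
E
python3 fit3.py
python3 - <<'E'
import cv2
s=cv2.imread("pics/side0.png");cv2.imwrite("pics/s_c.png",cv2.resize(s[150:250,300:400],None,fx=6,fy=6,interpolation=cv2.INTER_CUBIC))
E
```

```text
nest top@16 [array([0.5147, 0.0126]), array([ 0.5284, -0.0522]), array([ 0.4104, -0.0754]), array([ 0.3967, -0.012 ])]
nest side@16 [array([ 0.4093, -0.0696]), array([ 0.5253, -0.0441]), array([0.5098, 0.0336]), array([0.3924, 0.0098])]
nest [ 0.4626 -0.0317  0.2025] 11.602160195449457 [-0.2 -0.4  0.1 -0.3  0.5  0.4 -0.4  0.2]
plate [ 0.5437 -0.1658  0.051  -0.056 ] -3.2072045779253493 [[0.1, 0.6], [0.5, 1.2], [-0.5, 1.2], [-0.5, 0.2], [-1.8, 0.5], [-2.3, -1.6]]
plate centre [ 0.53972236 -0.16556935  0.05904451]
side proj [array([442.,  88.]), array([459.,  52.]), array([580., 120.]), array([566., 157.])]
```

View pics/s_c.png

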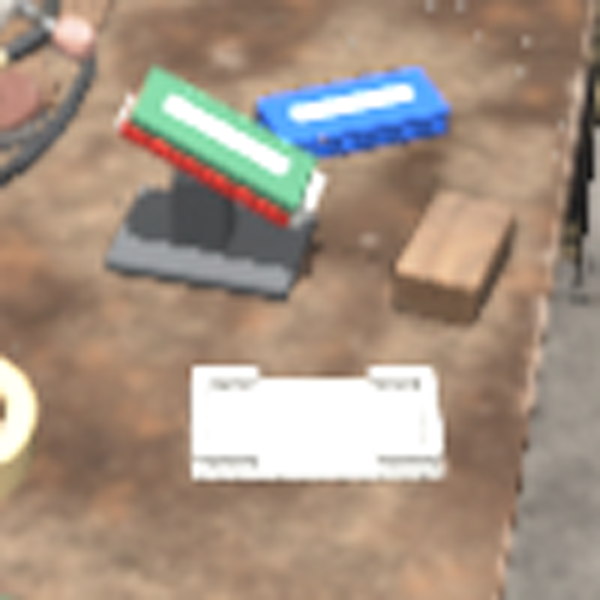

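```bash
cat > fit4.py <<'E'
from h import *
Q=np.array([[1,1],[1,-1],[-1,-1],[-1,1]])*[.061,.0335]
o,R=pose(.4626,-.0317,0,.2025)
sc=lambda q:((q-[300,150])*6).round(0).tolist()
for z in(.016,0):print('nest side pred',z,sc(proj('side',np.c_[Q,np.full(4,z)]@R.T+o)))
tcn=lambda u,v:np.array([u/6+300,v/6+150])
P=np.c_[np.array([[1,1],[1,-1],[-1,-1],[-1,1]])*[.05,.0225],np.full(4,.018)]
pt=np.array([tp(425,68),tp(517,85),tp(472,283),tp(380,268)])
ps=np.array([tcn(128,118),tcn(155,67),tcn(325,160),tcn(292,212)])
for zf in (None,.062):
    def fp(p):
        R=Rt.from_euler('z',p[2]).as_matrix()@Rp
        w=P@R.T+[p[0],p[1],p[3] if zf is None else zf]
        return np.r_[(proj('top',w)-pt).ravel(),(proj('side',w)-ps).ravel()]
    r=least_squares(fp,[.54,-.16,-.05,.06]);print('plate',r.x.round(4),fp(r.x).round(1).reshape(-1,2).tolist())
# wood block: top face z .03
print('wood top',[atz('top',u,.03).round(4)[:2] for u in [tp(343,380),tp(480,420)]],'side',[atz('side',tcn(*u),.03).round(4)[:2] for u in [(435,193),(515,212),(472,282),(396,262)]])
E
python3 fit4.py
python3 - <<'E'
import cv2
t=cv2.imread("pics/top0.png");cv2.imwrite("pics/t_c.png",cv2.resize(t[180:280,330:430],None,fx=6,fy=6,interpolation=cv2.INTER_CUBIC))
E
```

```text
nest side pred 0.016 [[189.0, 447.0], [188.0, 357.0], [432.0, 356.0], [442.0, 447.0]]
nest side pred 0 [[189.0, 472.0], [188.0, 381.0], [431.0, 380.0], [441.0, 471.0]]
plate [ 0.543  -0.1653 -0.0451  0.054 ] [[-0.1, 0.6], [0.3, 1.0], [-0.3, 1.2], [-0.4, 0.4], [-0.7, -0.4], [-1.5, 0.0], [-2.2, -0.2], [0.3, -0.5]]
plate [ 0.5415 -0.1626 -0.0453  0.06  ] [[-0.8, 0.2], [-0.2, 0.6], [-0.9, 1.1], [-1.1, 0.3], [-0.4, -1.9], [-1.2, -1.5], [-1.8, -1.7], [0.7, -1.9]]
wood top [array([ 0.4384, -0.1328]), array([ 0.4299, -0.2006])] side [array([ 0.424 , -0.1926]), array([ 0.3807, -0.1844]), array([ 0.3959, -0.1219]), array([ 0.436 , -0.1305])]
```

View pics/t_c.png

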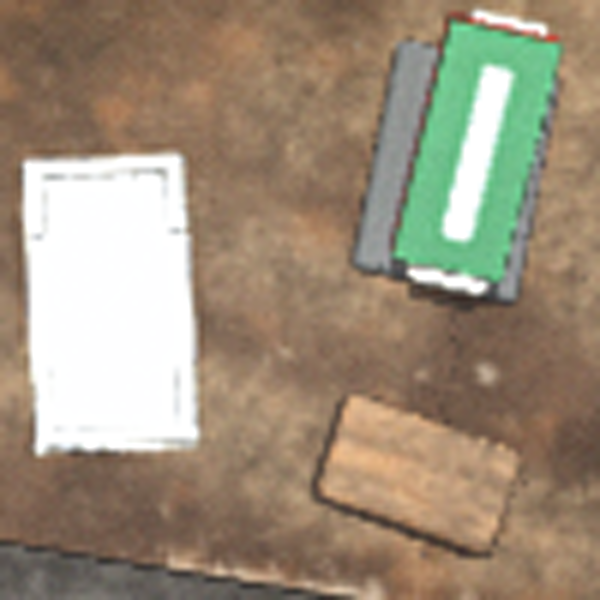

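Call:
servo_tool(
  linear=[
    [1.0,-0.72,-0.3],
    [1.0,-0.72,-0.3],
    [1.0,-0.72,-0.3],
    [1.0,-0.72,-0.3],
    [1.0,-0.72,-0.3],
    [1.0,-0.72,-0.3],
    [1.0,-0.72,-0.3],
    [1.0,-0.72,-0.3],
    [1.0,-0.72,-0.3],
  ],
  yaw=[-0.02,-0.02,-0.02,-0.02,-0.02,-0.02,-0.02,-0.02,-0.02],
)

```text
time_s: 0.85
position: [0.4087, -0.3406, 0.3079]
orientation: [179.9, -0.2, 29.1]
wrist_force: [0.4, -0.3, 0.3]
grip_width: 1.005
```

```bash
cat > mv.py <<'E'
from h import *
HUB=np.array([.5487,.3073,.1376]); PSI=np.radians(28.9)
def rel(pos,yaw,tgt,tyaw=None):
    """normalised linear & yaw from pose to world target"""
    R=Rt.from_euler('xyz',[180,0,yaw],degrees=True).as_matrix()
    d=R.T@(np.array(tgt)-pos)/.25
    y=0 if tyaw is None else -((tyaw-yaw+180)%360-180)/360
    return d.round(3).tolist(),round(y,4)
def handle(th,out,hub=None): 
    return (HUB if hub is None else hub)+Rt.from_euler('z',PSI).as_matrix()@Rp@[.055*np.cos(th),.055*np.sin(th),out]
E
python3 -c "
from mv import *
from station import robot
s=robot.state();print(s['time_s'],s['position'],s['orientation'],s['qpos'].round(0))
print(rel(s['position'],s['orientation'][2],[.47,.12,.31],28.9))
for t in range(0,360,30):print(t,handle(np.radians(t),.06).round(3))
"
```

```text
0.85 [ 0.4086511  -0.34058211  0.30792311] [ 1.79934082e+02 -1.58356251e-01  2.91270010e+01] [ 45.   4. -11.  93.   1.  83. -26.]
([1.111, -1.49, -0.008], np.float64(0.0006))
0 [0.569 0.318 0.216]
30 [0.55  0.339 0.212]
60 [0.524 0.348 0.204]
90 [0.499 0.343 0.192]
120 [0.481 0.324 0.179]
150 [0.475 0.298 0.171]
180 [0.482 0.271 0.167]
210 [0.501 0.25  0.171]
240 [0.527 0.241 0.179]
270 [0.552 0.246 0.192]
300 [0.57  0.265 0.204]
330 [0.576 0.291 0.212]
```

Call:
servo_tool(
  linear=[
    [0.6,-0.8,0],
    [0.6,-0.8,0],
    [0.6,-0.8,0],
    [0.6,-0.8,0],
    [0.6,-0.8,0],
    [0.6,-0.8,0],
  ],
  yaw=[0,0,0,0,0,0],
)

```text
time_s: 1.35
position: [0.4398, -0.0974, 0.3061]
orientation: [180.0, 0.0, 28.6]
wrist_force: [1.4, 0.6, -0.1]
grip_width: 1.004
```

Call:
servo_tool(
  linear=[
    [0.35,-0.95,0],
    [0.35,-0.95,0],
    [0.35,-0.95,0],
    [0.35,-0.95,0],
    [0.35,-0.95,0],
    [0.35,-0.95,0],
    [0.35,-0.95,0],
  ],
  yaw=[0,0,0,0,0,0,0],
)

```text
time_s: 1.93
position: [0.4013, 0.1587, 0.3067]
orientation: [-179.9, -0.1, 29.1]
wrist_force: [-0.5, 0.8, -0.2]
grip_width: 1.002
```

```bash
cat > look.py <<'E'
import sys,cv2
from mv import *
from station import robot
n=sys.argv[1]
s=robot.state();print(round(s['time_s'],2),s['position'].round(4),s['orientation'].round(2),s['wrist_force'].round(1),round(float(s['grip_width']),3))
for a in sys.argv[2:]:
    c,x,y,w,h,k=a.split(',');x,y,w,h=map(int,(x,y,w,h));k=float(k)
    im=robot.grab_frame(c)['image'];cv2.imwrite(f'pics/{n}_{c}_full.png',im)
    cv2.imwrite(f'pics/{n}_{c}.png',cv2.resize(im[y:y+h,x:x+w],None,fx=k,fy=k,interpolation=cv2.INTER_CUBIC))
print({c:proj(c,s['position']).round(1).tolist() for c in('top','side')})
E
python3 look.py a top,80,40,200,200,3 side,220,150,200,200,3
```

```text
1.93 [0.4013 0.1587 0.3067] [-1.7995e+02 -8.0000e-02  2.9120e+01] [-0.5  0.8 -0.2] 1.002
{'top': [[251.9, 224.0]], 'side': [[369.0, 178.0]]}
```

View pics/a_top.png

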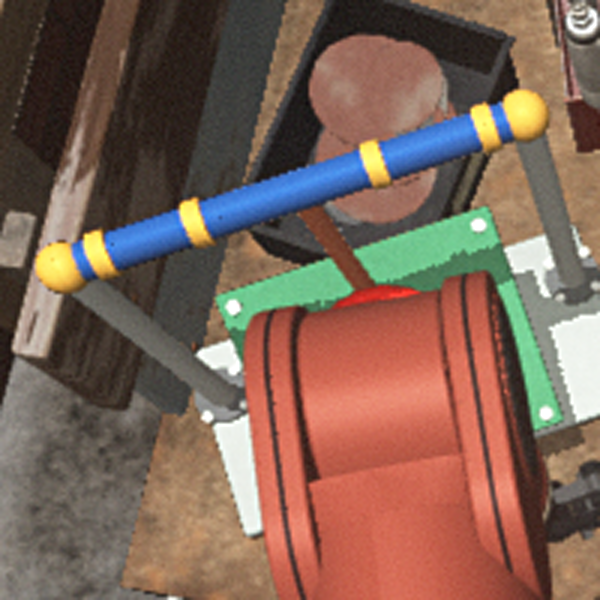

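View pics/a_side.png

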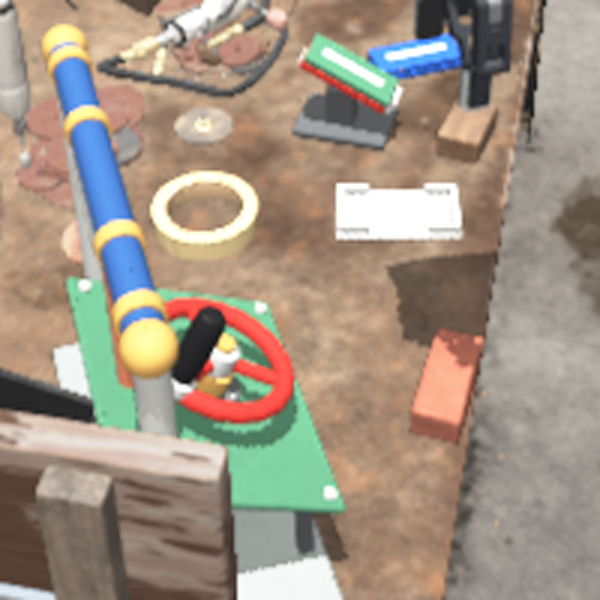

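```bash
python3 - <<'E'
from mv import *
import cv2
im=cv2.imread('pics/a_side_full.png');cv2.imwrite('pics/a2.png',cv2.resize(im[110:210,330:430],None,fx=7,fy=7,interpolation=cv2.INTER_CUBIC))
p=np.array([.4013,.1587,.3067]);R=Rt.from_euler('xyz',[180,0,29.12],degrees=True).as_matrix()
for sy in(-1,1):
  for x in(-.011,.011):
    for y in(.0425,.057):
      q=proj('side',p+R@[x,sy*y,-.013])[0];print(sy,x,y,((q-[330,110])*7).round())
E
```

```text
-1 -0.011 0.0425 [360. 515.]
-1 -0.011 0.057 [378. 542.]
-1 0.011 0.0425 [293. 528.]
-1 0.011 0.057 [311. 556.]
1 -0.011 0.0425 [259. 363.]
1 -0.011 0.057 [243. 339.]
1 0.011 0.0425 [195. 375.]
1 0.011 0.057 [180. 351.]
```

View pics/a2.png

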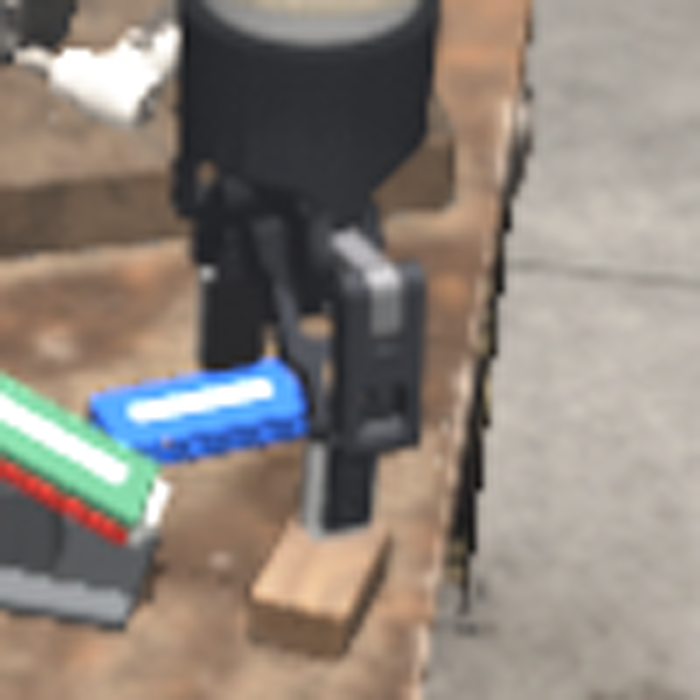

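```bash
cat >> mv.py <<'E'
RS=Rt.from_euler('z',PSI).as_matrix()
def tcp(thdeg,out=.065,off=-.004,dz=-.017):
    return handle(np.radians(thdeg),out)+RS@[off,0,0]+[0,0,dz]
E
python3 -c "
from mv import *
from station import robot
s=robot.state();t=tcp(39.4);print(t,handle(np.radians(39.4),.075))
print(rel(s['position'],s['orientation'][2],[t[0],t[1],.3067],28.9),t[2]-.3067)
"
```

```text
[0.53682299 0.34061972 0.19765254] [0.53648707 0.34043428 0.22364048]
([0.832, -0.4, -0.002], np.float64(-0.0002)) -0.10904746133784904
```

Call:
servo_tool(
  linear=[
    [0.832,-0.4,0],
    [0.832,-0.4,0],
    [0.832,-0.4,0],
    [0.832,-0.4,0],
    [0.832,-0.4,0],
    [0.832,-0.4,0],
    [0.832,-0.4,0],
    [0.832,-0.4,0],
  ],
  yaw=[0,0,0,0,0,0,0,0],
)

```text
time_s: 2.7
position: [0.5389, 0.3381, 0.3042]
orientation: [-180.0, 0.2, 28.6]
wrist_force: [0.1, -0.2, -0.1]
grip_width: 1.0
```

```bash
python3 look.py b top,80,40,200,200,3 side,220,170,160,150,4
```

```text
2.7 [0.5389 0.3381 0.3042] [-179.96    0.19   28.59] [ 0.1 -0.2 -0.1] 1.0
{'top': [[175.9, 141.5]], 'side': [[287.4, 224.1]]}
```

View pics/b_side.png

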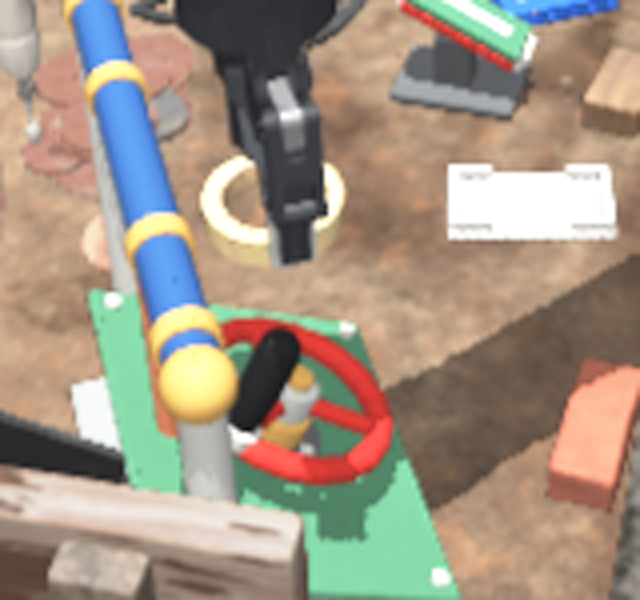

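View pics/b_top.png

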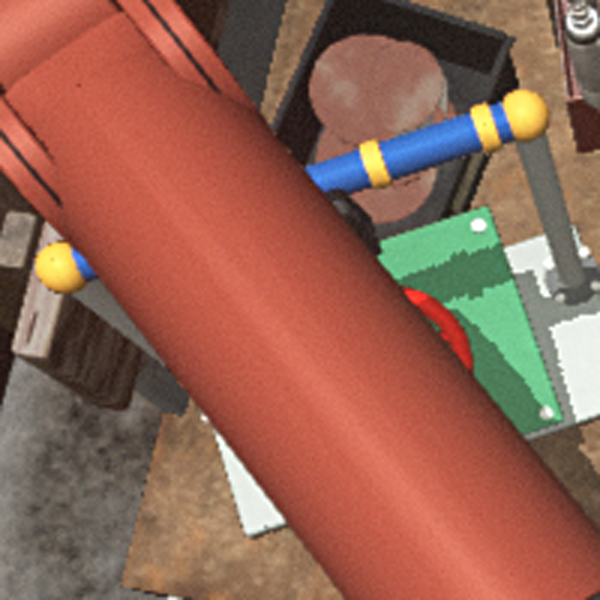

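Call:
servo_tool(
  linear=[
    [0,-0.012,0.1],
    [0,-0.012,0.22],
    [0,-0.012,0.33],
    [0,-0.012,0.42],
    [0,-0.012,0.42],
    [0,-0.012,0.42],
  ],
  yaw=[0,0,0,0,0,0],
)

```text
time_s: 3.3
position: [0.5367, 0.3395, 0.2015]
orientation: [179.9, 0.1, 28.5]
wrist_force: [0.1, -0.5, 1.1]
grip_width: 1.001
```

```bash
python3 look.py c side,220,170,160,150,4
```

```text
3.3 [0.5367 0.3395 0.2015] [1.7991e+02 7.0000e-02 2.8510e+01] [ 0.1 -0.5  1.1] 1.001
{'top': [[188.2, 157.2]], 'side': [[291.1, 260.8]]}
```

View pics/c_side.png

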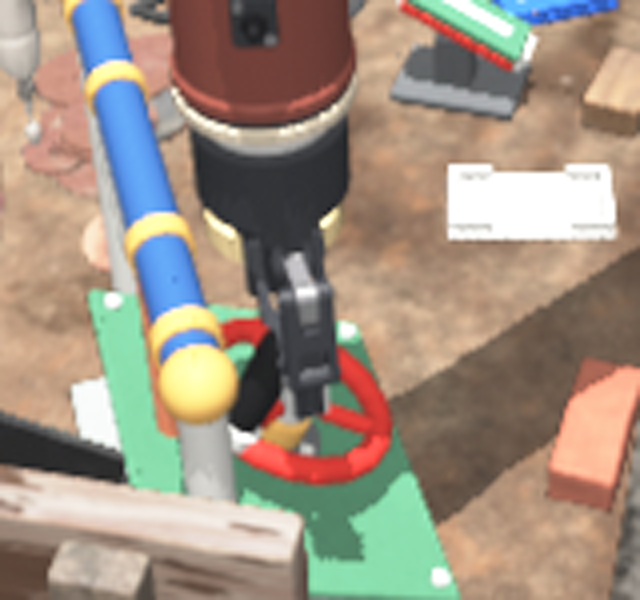

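Call:
servo_tool(
  linear=[
    [0,0,0],
    [0,0,0],
    [0,0,0],
    [0,0,0],
    [0,0,0],
    [0,0,0],
    [0,0,0],
    [0,0,0],
  ],
  yaw=[0,0,0,0,0,0,0,0],
  claw=1,
)

```text
time_s: 4.02
position: [0.5366, 0.342, 0.202]
orientation: [-180.0, -0.0, 28.6]
wrist_force: [-1.4, -0.8, 5.9]
grip_width: 0.258
```

```bash
python3 look.py d side,220,170,160,150,4
```

```text
4.02 [0.5366 0.342  0.202 ] [-1.7999e+02 -4.0000e-02  2.8630e+01] [-1.4 -0.8  5.9] 0.258
{'top': [[187.0, 157.0]], 'side': [[290.9, 261.5]]}
```

View pics/d_side.png

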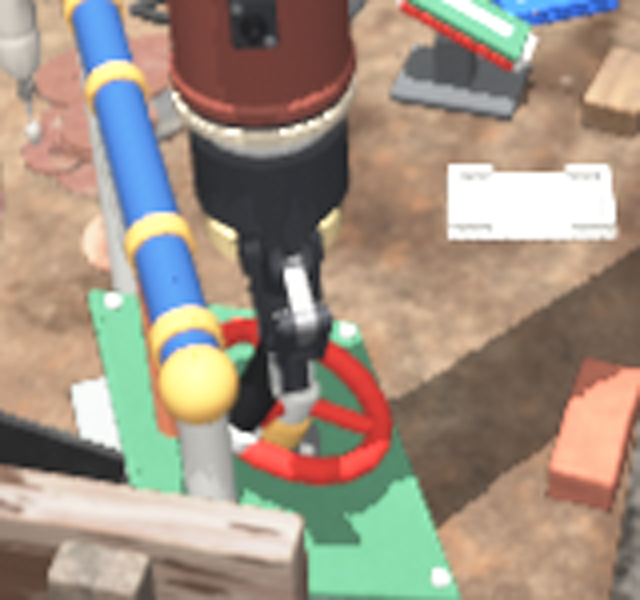

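```bash
cat > crank.py <<'E'
import sys,numpy as np,json
a,b,n=map(float,sys.argv[1:4]);n=int(n);pad=int(sys.argv[4]) if len(sys.argv)>4 else 0
t=np.radians(np.linspace(a,b,n+1));A,B,C=.1977,.22,.0964
r=[[round(float(v),3) for v in (A*(np.cos(q)-np.cos(t[0])),-B*(np.sin(q)-np.sin(t[0])),-C*(np.cos(q)-np.cos(t[0])))] for q in t[1:]]
print(json.dumps(r+[r[-1]]*pad))
E
python3 crank.py 39.4 120 9 1; python3 crank.py 120 220 10;python3 crank.py 220 310 9 1
```

```text
[[-0.021, -0.025, 0.01], [-0.046, -0.046, 0.022], [-0.073, -0.062, 0.036], [-0.102, -0.073, 0.05], [-0.133, -0.079, 0.065], [-0.164, -0.08, 0.08], [-0.194, -0.075, 0.095], [-0.224, -0.066, 0.109], [-0.252, -0.051, 0.123], [-0.252, -0.051, 0.123]]
[[-0.028, 0.022, 0.014], [-0.053, 0.049, 0.026], [-0.072, 0.081, 0.035], [-0.087, 0.115, 0.042], [-0.096, 0.152, 0.047], [-0.099, 0.191, 0.048], [-0.096, 0.229, 0.047], [-0.087, 0.266, 0.042], [-0.072, 0.301, 0.035], [-0.053, 0.332, 0.026]]
[[0.024, 0.027, -0.012], [0.053, 0.049, -0.026], [0.084, 0.065, -0.041], [0.117, 0.075, -0.057], [0.151, 0.079, -0.074], [0.186, 0.075, -0.091], [0.219, 0.065, -0.107], [0.25, 0.049, -0.122], [0.279, 0.027, -0.136], [0.279, 0.027, -0.136]]
```

Call:
servo_tool(
  linear=[
    [-0.021,-0.025,0.01],
    [-0.046,-0.046,0.022],
    [-0.073,-0.062,0.036],
    [-0.102,-0.073,0.05],
    [-0.133,-0.079,0.065],
    [-0.164,-0.08,0.08],
    [-0.194,-0.075,0.095],
    [-0.224,-0.066,0.109],
    [-0.252,-0.051,0.123],
    [-0.252,-0.051,0.123],
  ],
  yaw=[0,0,0,0,0,0,0,0,0,0],
)

```text
time_s: 4.9
position: [0.4746, 0.3212, 0.1709]
orientation: [179.9, 0.1, 28.6]
wrist_force: [-4.4, -4.7, 7.2]
grip_width: 0.252
```

```bash
python3 look.py e side,220,170,160,150,4
```

```text
4.9 [0.4746 0.3212 0.1709] [1.799e+02 6.000e-02 2.858e+01] [-4.4 -4.7  7.2] 0.252
{'top': [[193.8, 189.3]], 'side': [[322.0, 268.7]]}
```

View pics/e_side.png

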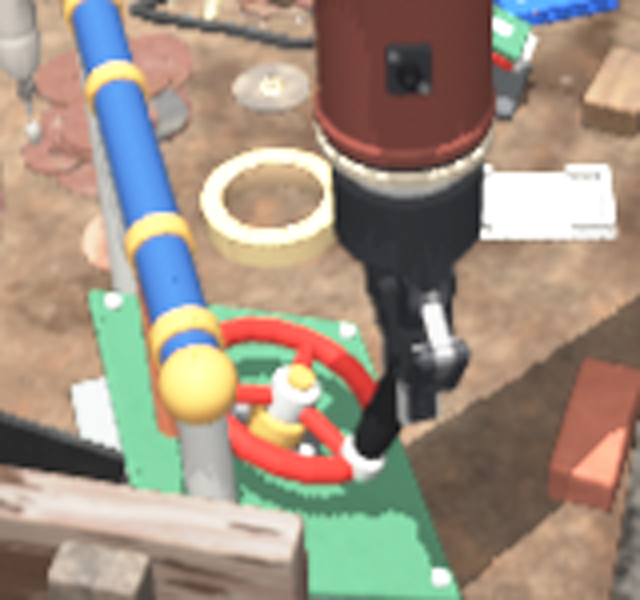

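Call:
servo_tool(
  linear=[
    [-0.028,0.022,0.014],
    [-0.053,0.049,0.026],
    [-0.072,0.081,0.035],
    [-0.087,0.115,0.042],
    [-0.096,0.152,0.047],
    [-0.099,0.191,0.048],
    [-0.096,0.229,0.047],
    [-0.087,0.266,0.042],
    [-0.072,0.301,0.035],
    [-0.053,0.332,0.026],
  ],
  yaw=[0,0,0,0,0,0,0,0,0,0],
)

```text
time_s: 5.78
position: [0.5029, 0.244, 0.1648]
orientation: [-180.0, 0.0, 28.7]
wrist_force: [-4.5, 3.0, 7.8]
grip_width: 0.253
```

Call:
servo_tool(
  linear=[
    [0.024,0.027,-0.012],
    [0.053,0.049,-0.026],
    [0.084,0.065,-0.041],
    [0.117,0.075,-0.057],
    [0.151,0.079,-0.074],
    [0.186,0.075,-0.091],
    [0.219,0.065,-0.107],
    [0.25,0.049,-0.122],
    [0.279,0.027,-0.136],
    [0.279,0.027,-0.136],
  ],
  yaw=[0,0,0,0,0,0,0,0,0,0],
)

```text
time_s: 6.62
position: [0.5686, 0.2725, 0.1993]
orientation: [-180.0, -0.1, 28.7]
wrist_force: [-0.1, 0.3, 7.8]
grip_width: 0.253
```

```bash
python3 look.py f side,220,170,160,150,4 top,80,40,200,200,3; python3 -c "
from mv import *
print(tcp(310)-tcp(39.4)+[.5366,.342,.202])"
```

```text
6.62 [0.5686 0.2725 0.1993] [-1.7998e+02 -1.3000e-01  2.8660e+01] [-0.1  0.3  7.8] 0.253
{'top': [[221.7, 148.3]], 'side': [[285.3, 237.7]]}
[0.56820962 0.27144745 0.19886695]
```

View pics/f_side.png

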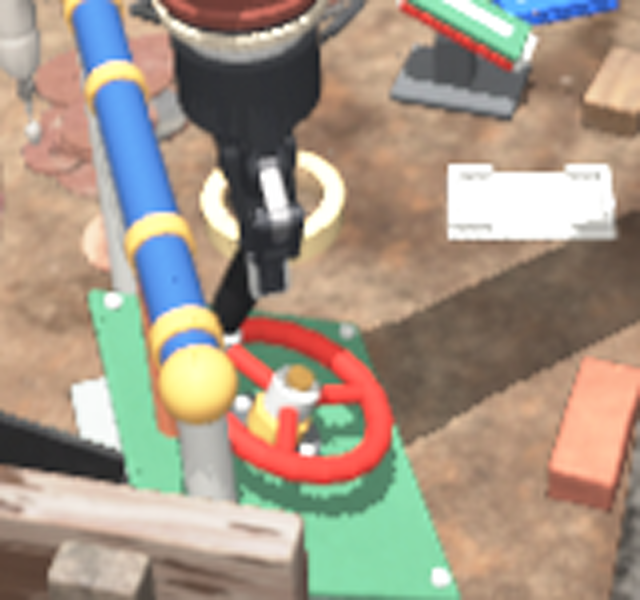

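View pics/f_top.png

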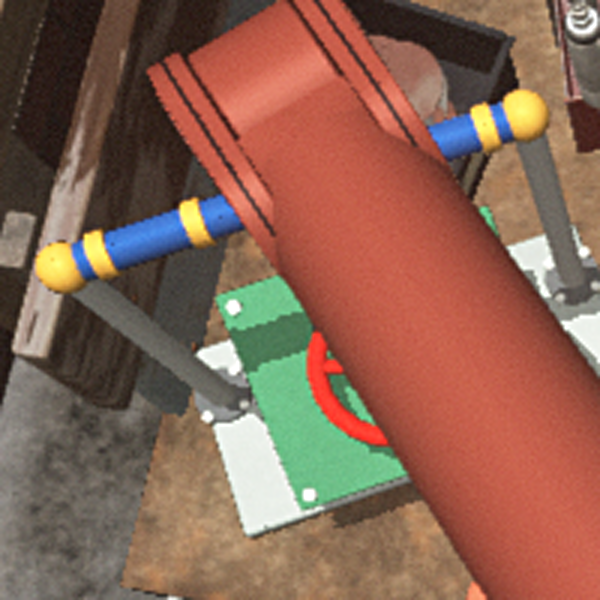

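```bash
cat >> mv.py <<'E'
def ptcp(thdeg,gap=0.0,fx=.046,dn=.033):
    t=np.radians(thdeg);p=handle(t,.064)+RS@[-fx,-.023-gap,0];p[2]=handle(t,.075)[2]-dn
    return p
E
python3 - <<'E'
from mv import *
from station import robot
s=robot.state();print(s['qpos'].round(1))
p=s['position'];y=s['orientation'][2]
q=ptcp(-50,.006);print(p,q)
u=p+[0,0,.035]
print(rel(p,y,u), rel(p,y,[*q[:2],p[2]+.035]),rel(p,y,q))
E
```

```text
[   7.6   25.1  -49.2   87.5   19.3   76.2 -104.9]
[0.56837959 0.27183794 0.1990773 ] [0.54606207 0.2245927  0.18750743]
([0.0, 0.0, -0.14], 0) ([-0.169, 0.123, -0.14], 0) ([-0.169, 0.123, 0.046], 0)
```

Call:
servo_tool(
  linear=[
    [0,0,0],
    [0,0,0],
    [0,0,0],
    [0,0,0],
    [0,0,0],
    [0,0,-0.07],
    [0,0,-0.14],
    [0,0,-0.16],
  ],
  yaw=[0,0,0,0,0,0,0,0],
  claw=-1,
)

```text
time_s: 7.38
position: [0.5683, 0.2715, 0.2405]
orientation: [-180.0, -0.2, 28.6]
wrist_force: [-0.1, 0.4, 0.5]
grip_width: 1.002
```

Call:
servo_tool(
  linear=[
    [-0.1,0.06,0],
    [-0.169,0.123,0],
    [-0.169,0.123,0],
    [-0.169,0.123,0],
    [-0.169,0.123,0],
    [-0.169,0.123,0],
    [-0.169,0.123,0],
    [-0.169,0.123,0],
    [-0.169,0.123,0],
    [-0.169,0.123,0],
  ],
  yaw=[0,0.03,0.05,0.07,0.09,0.11,0.13,0.15,0.17,0.19],
)

```text
time_s: 8.22
position: [0.5451, 0.2226, 0.2333]
orientation: [179.5, 0.2, -30.3]
wrist_force: [-0.0, 0.4, -1.5]
grip_width: 1.002
```

Call:
servo_tool(
  linear=[
    [0,0,0],
    [0,0,0],
    [0,0,0],
    [0,0,0],
    [0,0,0],
  ],
  yaw=[0.02,0.04,0.06,0.06,0.06],
)

```text
time_s: 8.63
position: [0.5434, 0.2203, 0.22]
orientation: [177.4, 0.7, -39.2]
wrist_force: [0.5, -0.4, -1.2]
grip_width: 0.999
```

```bash
python3 look.py g side,220,170,160,150,4;python3 - <<'E'
from mv import *
from station import robot
s=robot.state();p=s['position'];y=s['orientation'][2]
print(rel(p,y,ptcp(-50,.006),28.9-90))
E
```

```text
8.63 [0.5434 0.2203 0.22  ] [177.39   0.74 -39.2 ] [ 0.5 -0.4 -1.2] 0.999
{'top': [[241.5, 160.4]], 'side': [[301.7, 217.0]]}
([-0.004, -0.02, 0.131], np.float64(0.0604))
```

View pics/g_side.png

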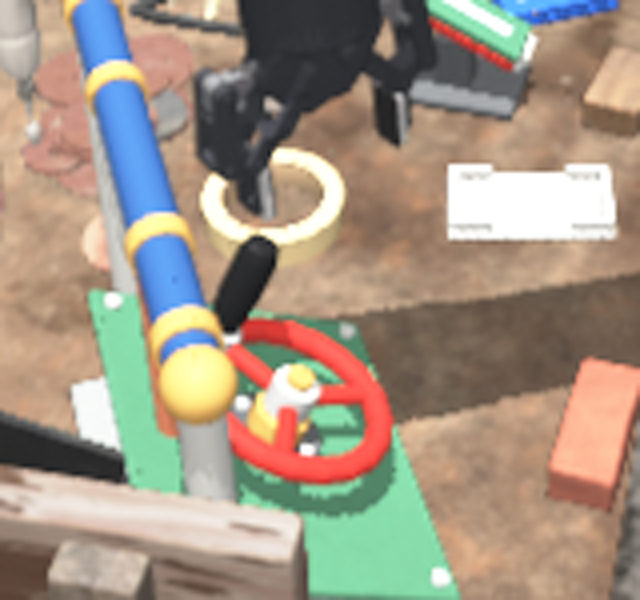

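```bash
python3 -c "
from station import robot
s=robot.state();print(s['qpos'].round(1),s['dq'].round(1),s['effort'].round(1))"
```

```text
[ -43.4   14.3   20.    92.6   -4.4   76.7 -152. ] [ 11.7  -0.6 -16.5  -0.7   5.3  -0.3  -0.1] [ -1.2 -54.5  -3.7 -38.7   0.1   0.3   0. ]
```

Call:
servo_tool(
  linear=[
    [0,0,-0.05],
    [0,0,-0.05],
    [0,0,-0.05],
    [0,0,-0.05],
    [0,0,-0.05],
    [0,0,-0.05],
    [0,0,-0.05],
    [0,0,-0.05],
    [0,0,-0.05],
    [0,0,-0.05],
  ],
  yaw=[-0.02,-0.04,-0.06,-0.08,-0.1,-0.12,-0.14,-0.16,-0.18,-0.2],
)

```text
time_s: 9.52
position: [0.5439, 0.2208, 0.2325]
orientation: [179.9, 2.7, 32.9]
wrist_force: [0.2, 0.0, -0.2]
grip_width: 0.999
```

```bash
python3 -c "
from station import robot
s=robot.state();print(s['qpos'].round(1),s['position'],s['orientation'])"
```

```text
[-35.2  13.6  10.2  91.1  -2.   78.1 -81.8] [0.54393723 0.2208297  0.23251337] [179.90754231   2.69580141  32.93643584]
```

Call:
servo_tool(
  linear=[
    [0,0,0],
    [0,0,0],
    [0,0,0],
    [0,0,0],
    [0,0,0],
    [0,0,0],
    [0,0,0],
    [0,0,0],
    [0,0,0],
    [0,0,0],
  ],
  yaw=[-0.02,-0.04,-0.06,-0.08,-0.1,-0.12,-0.14,-0.16,-0.18,-0.2],
)

```text
time_s: 10.35
position: [0.5439, 0.2208, 0.2326]
orientation: [-177.5, 0.9, 104.6]
wrist_force: [0.2, -0.6, 0.2]
grip_width: 1.002
```

Call:
servo_tool(
  linear=[
    [0,0,0],
    [0,0,0],
    [0,0,0],
    [0,0,0],
  ],
  yaw=[-0.019,-0.037,-0.037,-0.037],
)

```text
time_s: 10.68
position: [0.544, 0.2207, 0.2327]
orientation: [-177.3, 0.3, 117.3]
wrist_force: [-0.5, 0.4, -0.4]
grip_width: 0.997
```

```bash
python3 look.py h side,220,170,160,150,4;python3 - <<'E'
from mv import *
from station import robot
s=robot.state();p=s['position'];y=s['orientation'][2];print(s['qpos'].round(1))
q=ptcp(-50,.006)
R=Rt.from_euler('xyz',s['orientation'],degrees=True).as_matrix()
print(q,(R.T@(q-p)/.25).round(3)); print((R.T@RS).round(3))
E
```

```text
10.68 [0.544  0.2207 0.2327] [-177.33    0.35  117.29] [-0.5  0.4 -0.4] 0.997
{'top': [[240.5, 158.4]], 'side': [[301.1, 212.9]]}
[-27.6  13.7   1.1  90.7   0.1  78.3   0.7]
[0.54606207 0.2245927  0.18750743] [0.012 0.023 0.18 ]
[[ 0.029  1.    -0.006]
 [ 0.998 -0.029 -0.047]
 [-0.047 -0.005 -0.999]]
```

View pics/h_side.png

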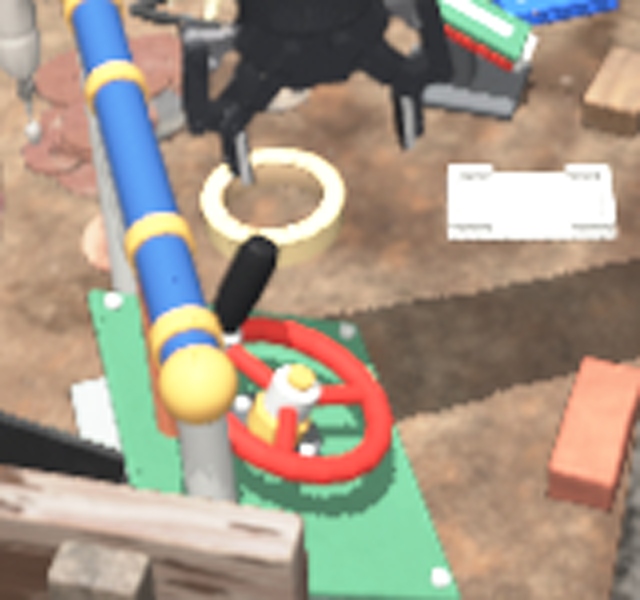

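Call:
servo_tool(
  linear=[
    [0.012,0.023,0],
    [0.012,0.023,0.06],
    [0.012,0.023,0.12],
    [0.012,0.023,0.18],
    [0.012,0.023,0.18],
  ],
  yaw=[-0.002,-0.004,-0.004,-0.004,-0.004],
)

```text
time_s: 11.15
position: [0.5447, 0.2248, 0.1846]
orientation: [-177.1, 0.3, 118.9]
wrist_force: [-0.7, -0.1, -0.9]
grip_width: 0.998
```

```bash
python3 look.py i side,220,170,160,150,4;python3 - <<'E'
from mv import *
from station import robot
s=robot.state();p=s['position']
R=Rt.from_euler('xyz',s['orientation'],degrees=True).as_matrix()
for a in range(-48,57,8): print(a,(R.T@(ptcp(a,0.0)-p)/.25).round(3).tolist())
E
```

```text
11.15 [0.5447 0.2248 0.1846] [-177.08    0.27  118.87] [-0.7 -0.1 -0.9] 0.998
{'top': [[242.1, 164.0]], 'side': [[301.2, 229.6]]}
-48 [0.026, 0.007, -0.008]
-40 [0.048, 0.025, -0.018]
-32 [0.073, 0.041, -0.027]
-24 [0.1, 0.054, -0.034]
-16 [0.129, 0.063, -0.039]
-8 [0.159, 0.069, -0.043]
0 [0.189, 0.07, -0.044]
8 [0.22, 0.069, -0.043]
16 [0.25, 0.063, -0.04]
24 [0.279, 0.054, -0.035]
32 [0.306, 0.041, -0.028]
40 [0.331, 0.025, -0.02]
48 [0.353, 0.007, -0.009]
56 [0.372, -0.015, 0.002]
```

View pics/i_side.png

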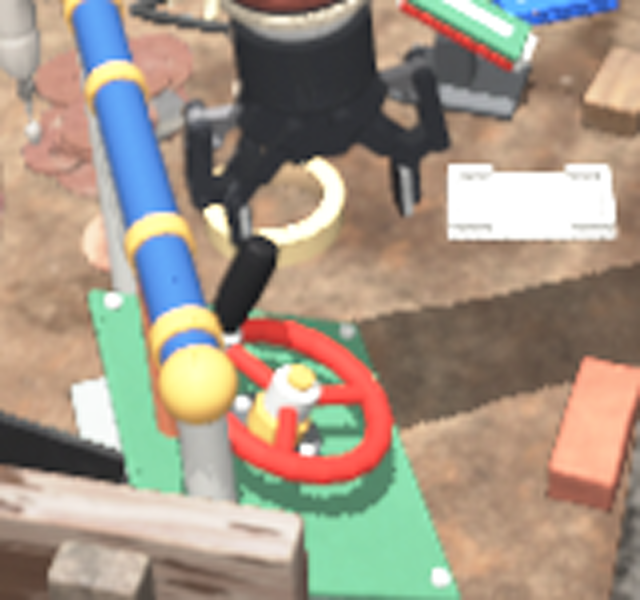

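Call:
servo_tool(
  linear=[
    [0.026,0.005,-0.008],
    [0.048,0.023,-0.018],
    [0.073,0.039,-0.027],
    [0.1,0.052,-0.034],
    [0.129,0.061,-0.039],
    [0.159,0.067,-0.043],
    [0.189,0.068,-0.044],
    [0.22,0.067,-0.043],
    [0.25,0.061,-0.04],
    [0.25,0.061,-0.04],
  ],
  yaw=[0,0,0,0,0,0,0,0,0,0],
)

```text
time_s: 12.03
position: [0.5277, 0.2897, 0.1965]
orientation: [-177.3, 0.2, 119.1]
wrist_force: [-0.2, 0.3, 0.4]
grip_width: 1.003
```

```bash
python3 look.py j side,220,170,160,150,4
```

```text
12.03 [0.5277 0.2897 0.1965] [-177.3     0.19  119.08] [-0.2  0.3  0.4] 1.003
{'top': [[210.4, 165.3]], 'side': [[301.2, 246.6]]}
```

View pics/j_side.png

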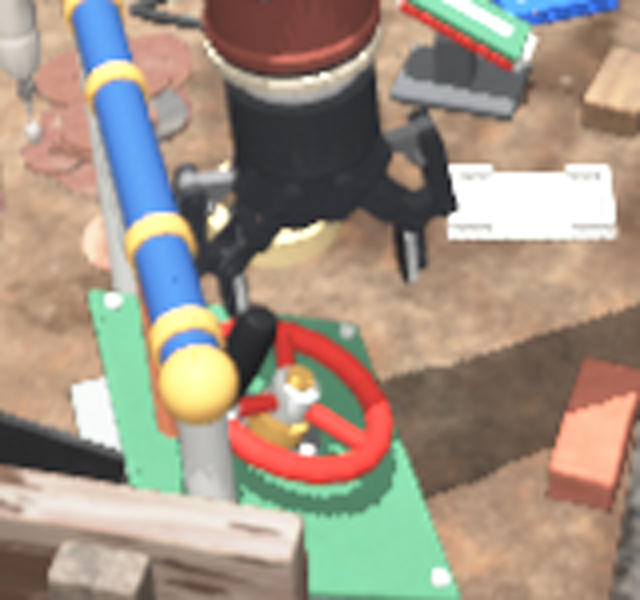

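Call:
servo_tool(
  linear=[
    [0.029,-0.007,0.005],
    [0.056,-0.02,0.012],
    [0.081,-0.036,0.02],
    [0.103,-0.054,0.031],
    [0.122,-0.076,0.042],
    [0.132,-0.087,0.048],
    [0.132,-0.087,0.048],
  ],
  yaw=[0,0,0,0,0,0,0],
)

```text
time_s: 12.67
position: [0.4926, 0.3059, 0.185]
orientation: [-177.3, 0.2, 119.0]
wrist_force: [0.8, 0.0, 0.5]
grip_width: 1.001
```

```bash
python3 look.py k side,220,170,160,150,4
```

```text
12.67 [0.4926 0.3059 0.185 ] [-177.27    0.24  119.  ] [0.8 0.  0.5] 1.001
{'top': [[200.8, 181.0]], 'side': [[315.3, 257.9]]}
```

View pics/k_side.png

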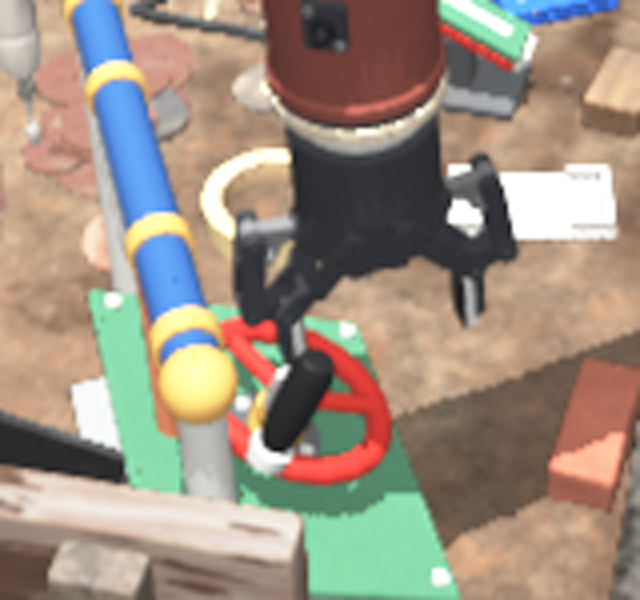

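Call:
servo_tool(
  linear=[
    [-0.01,0,-0.1],
    [-0.02,0,-0.2],
    [-0.02,0,-0.22],
    [-0.02,0,-0.22],
    [-0.02,0,-0.22],
    [-0.02,0,-0.22],
    [-0.02,0,-0.22],
    [-0.02,0,-0.22],
    [-0.02,0,-0.22],
    [-0.02,0,-0.22],
  ],
  yaw=[0,0.0,0.02,0.04,0.06,0.08,0.1,0.12,0.14,0.16],
)

```text
time_s: 13.55
position: [0.4986, 0.3029, 0.2406]
orientation: [-178.8, 2.4, 61.3]
wrist_force: [-0.0, -0.2, -0.7]
grip_width: 1.003
```

Call:
servo_tool(
  linear=[
    [0,0,0],
    [0,0,0],
    [0,0,0],
    [0,0,0],
    [0,0,0],
    [0,0,0],
  ],
  yaw=[0.02,0.04,0.06,0.08,0.09,0.09],
)

```text
time_s: 14.05
position: [0.4986, 0.3029, 0.2406]
orientation: [179.8, 2.7, 29.1]
wrist_force: [-0.5, -0.1, -0.0]
grip_width: 0.999
```

```bash
cat >> mv.py <<'E'
def relf(s,q):
    R=Rt.from_euler('xyz',s['orientation'],degrees=True).as_matrix()
    return (R.T@(np.array(q)-s['position'])/.25).round(3).tolist()
E
python3 look.py l side,220,170,160,150,4;python3 - <<'E'
from mv import *
from station import robot
s=robot.state();print(s['qpos'].round(1))
q=tcp(59);print(q,handle(np.radians(59),.075),relf(s,[q[0],q[1],s['position'][2]]),relf(s,q))
E
```

```text
14.05 [0.4986 0.3029 0.2406] [179.76   2.65  29.06] [-0.5 -0.1 -0. ] 0.999
{'top': [[196.7, 172.0]], 'side': [[312.2, 238.0]]}
[-41.8  13.    7.4  90.8  -1.7  79.  -94.9]
[0.51975811 0.34517372 0.19143939] [0.51942218 0.34498827 0.21742733] [0.156, -0.106, -0.008] [0.166, -0.107, 0.189]
```

View pics/l_side.png

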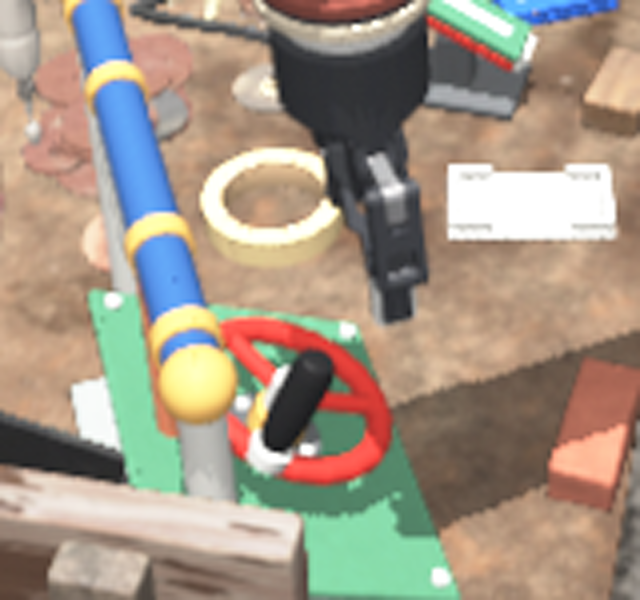

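Call:
servo_tool(
  linear=[
    [0.1,-0.07,0],
    [0.156,-0.107,0],
    [0.158,-0.107,0.06],
    [0.162,-0.107,0.13],
    [0.166,-0.107,0.18],
    [0.166,-0.107,0.18],
  ],
  yaw=[0,0,0,0,0,0],
)

```text
time_s: 14.6
position: [0.5189, 0.344, 0.1904]
orientation: [179.7, 2.9, 29.3]
wrist_force: [-0.1, -0.3, 0.5]
grip_width: 1.002
```

Call:
servo_tool(
  linear=[
    [0,0,0],
    [0,0,0],
    [0,0,0],
    [0,0,0],
    [0,0,0],
    [0,0,0],
    [0,0,0],
  ],
  yaw=[0,0,0,0,0,0,0],
  claw=1,
)

```text
time_s: 15.18
position: [0.5197, 0.3466, 0.195]
orientation: [179.9, 2.6, 29.3]
wrist_force: [-3.1, 3.8, 5.3]
grip_width: 0.253
```

```bash
python3 look.py m side,220,170,160,150,4;python3 - <<'E'
from mv import *
for t in (54,57,60,63):print(t,((proj('side',handle(np.radians(t),.07))[0]-[220,170])*4).round())
E
```

```text
15.18 [0.5197 0.3466 0.195 ] [179.86   2.55  29.3 ] [-3.1  3.8  5.3] 0.253
{'top': [[184.1, 165.0]], 'side': [[298.2, 266.6]]}
54 [301. 357.]
57 [305. 360.]
60 [310. 362.]
63 [315. 365.]
```

View pics/m_side.png

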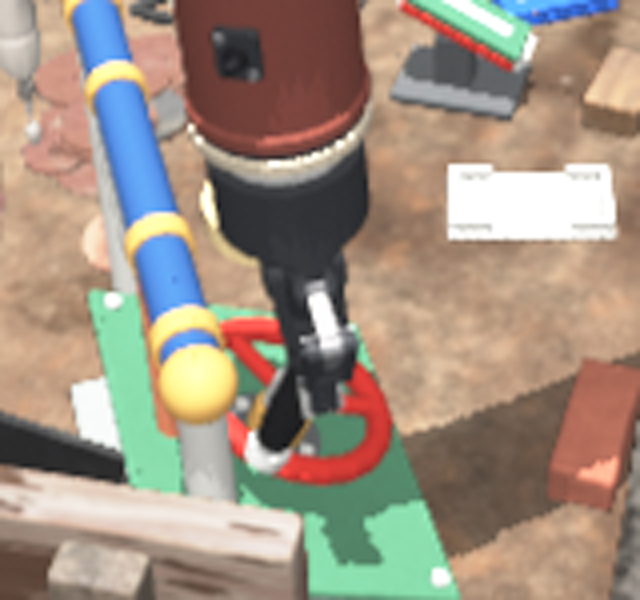

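```bash
cat > crank2.py <<'E'
import sys,json
from mv import *
from station import robot
o=robot.state()['orientation'];R=Rt.from_euler('xyz',o,degrees=True).as_matrix()
args=sys.argv[1:]
for a in args:
    a,b,n=map(float,a.split(','))
    t=np.radians(np.linspace(a,b,int(n)+1))
    print(a,b,json.dumps([[round(float(v),3) for v in R.T@(handle(q,.06)-handle(t[0],.06))/.25] for q in t[1:]]))
E
python3 crank2.py 60,140,9 140,165,3 165,190,3 190,215,3 215,240,3 240,265,3 265,290,3 290,312,3
```

```text
60.0 140.0 [[-0.027, -0.015, 0.015], [-0.056, -0.025, 0.03], [-0.085, -0.03, 0.046], [-0.115, -0.029, 0.063], [-0.145, -0.024, 0.079], [-0.173, -0.013, 0.094], [-0.2, 0.003, 0.109], [-0.224, 0.023, 0.122], [-0.245, 0.047, 0.133]]
140.0 165.0 [[-0.017, 0.026, 0.009], [-0.03, 0.054, 0.016], [-0.039, 0.084, 0.021]]
165.0 190.0 [[-0.005, 0.031, 0.003], [-0.007, 0.063, 0.004], [-0.004, 0.095, 0.002]]
190.0 215.0 [[0.007, 0.031, -0.004], [0.017, 0.061, -0.009], [0.031, 0.088, -0.017]]
215.0 240.0 [[0.018, 0.025, -0.01], [0.038, 0.047, -0.021], [0.061, 0.065, -0.033]]
240.0 265.0 [[0.025, 0.014, -0.014], [0.052, 0.024, -0.028], [0.08, 0.029, -0.043]]
265.0 290.0 [[0.028, 0.001, -0.015], [0.056, -0.003, -0.03], [0.083, -0.012, -0.045]]
290.0 312.0 [[0.023, -0.011, -0.012], [0.044, -0.025, -0.024], [0.064, -0.043, -0.035]]
```

Call:
servo_tool(
  linear=[
    [-0.027,-0.015,0.015],
    [-0.056,-0.025,0.03],
    [-0.085,-0.03,0.046],
    [-0.115,-0.029,0.063],
    [-0.145,-0.024,0.079],
    [-0.173,-0.013,0.094],
    [-0.2,0.003,0.109],
    [-0.224,0.023,0.122],
    [-0.245,0.047,0.133],
  ],
  yaw=[0,0,0,0,0,0,0,0,0],
)

```text
time_s: 15.98
position: [0.4703, 0.3051, 0.1644]
orientation: [179.8, 2.6, 29.3]
wrist_force: [-2.6, 2.2, 5.6]
grip_width: 0.249
```

Call:
servo_tool(
  linear=[
    [-0.017,0.026,0.009],
    [-0.03,0.054,0.016],
    [-0.039,0.084,0.021],
    [-0.039,0.084,0.021],
  ],
  yaw=[0,0,0,0],
)

```text
time_s: 16.32
position: [0.4729, 0.279, 0.1594]
orientation: [179.7, 2.7, 29.1]
wrist_force: [-3.7, -5.1, 5.7]
grip_width: 0.254
```

Call:
servo_tool(
  linear=[
    [-0.005,0.031,0.003],
    [-0.007,0.063,0.004],
    [-0.004,0.095,0.002],
    [-0.004,0.095,0.002],
  ],
  yaw=[0,0,0,0],
)

```text
time_s: 16.65
position: [0.4849, 0.2583, 0.1596]
orientation: [179.7, 2.5, 29.1]
wrist_force: [0.6, -3.1, 5.4]
grip_width: 0.257
```

Call:
servo_tool(
  linear=[
    [0.007,0.031,-0.004],
    [0.017,0.061,-0.009],
    [0.031,0.088,-0.017],
    [0.031,0.088,-0.017],
  ],
  yaw=[0,0,0,0],
)

```text
time_s: 16.98
position: [0.5029, 0.2444, 0.164]
orientation: [179.8, 2.4, 29.2]
wrist_force: [1.4, 0.8, 6.1]
grip_width: 0.254
```

Call:
servo_tool(
  linear=[
    [0.018,0.025,-0.01],
    [0.038,0.047,-0.021],
    [0.061,0.065,-0.033],
    [0.061,0.065,-0.033],
  ],
  yaw=[0,0,0,0],
)

```text
time_s: 17.32
position: [0.524, 0.2391, 0.1716]
orientation: [179.8, 2.5, 29.3]
wrist_force: [0.1, 3.4, 8.0]
grip_width: 0.255
```

Call:
servo_tool(
  linear=[
    [0.025,0.014,-0.014],
    [0.052,0.024,-0.028],
    [0.08,0.029,-0.043],
    [0.08,0.029,-0.043],
  ],
  yaw=[0,0,0,0],
)

```text
time_s: 17.65
position: [0.5445, 0.2433, 0.1813]
orientation: [179.8, 2.5, 29.3]
wrist_force: [-2.2, 5.1, 9.6]
grip_width: 0.255
```

Call:
servo_tool(
  linear=[
    [0.028,0.001,-0.015],
    [0.056,-0.003,-0.03],
    [0.083,-0.012,-0.045],
    [0.083,-0.012,-0.045],
  ],
  yaw=[0,0,0,0],
)

```text
time_s: 17.98
position: [0.5609, 0.2563, 0.1913]
orientation: [179.8, 2.6, 29.3]
wrist_force: [-3.5, 2.7, 9.2]
grip_width: 0.254
```

Call:
servo_tool(
  linear=[
    [0.023,-0.011,-0.012],
    [0.044,-0.025,-0.024],
    [0.06,-0.039,-0.032],
    [0.06,-0.039,-0.032],
  ],
  yaw=[0,0,0,0],
)

```text
time_s: 18.32
position: [0.569, 0.2717, 0.1983]
orientation: [179.8, 2.7, 29.3]
wrist_force: [-6.7, 1.4, 8.5]
grip_width: 0.252
```

```bash
python3 look.py n side,220,170,160,150,4
```

```text
18.32 [0.569  0.2717 0.1983] [179.81   2.68  29.31] [-6.7  1.4  8.5] 0.252
{'top': [[222.2, 148.3]], 'side': [[285.2, 237.7]]}
```

View pics/n_side.png

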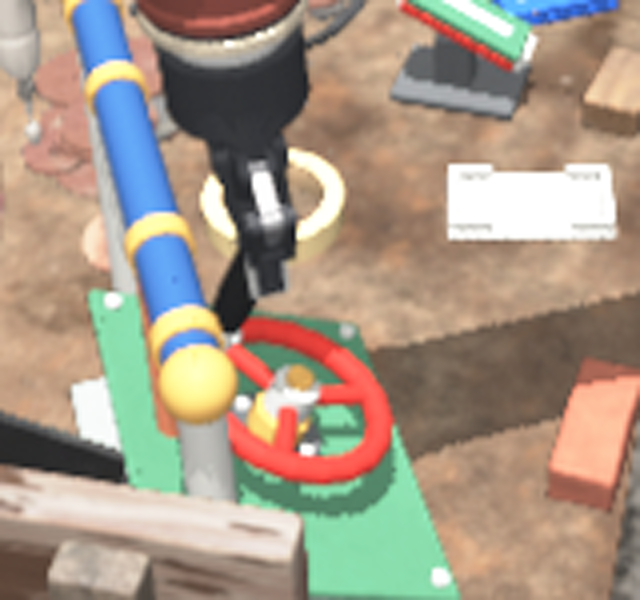

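Call:
servo_tool(
  linear=[
    [0,0,0],
    [0,0,0],
    [0,0,0],
    [0,0,0],
    [0,0,-0.07],
    [0,0,-0.14],
    [-0.04,0.03,-0.16],
    [-0.1,0.07,-0.16],
    [-0.169,0.123,-0.16],
  ],
  yaw=[0,0,0,0,0,0,0,-0.01,-0.03],
  claw=-1,
)

```text
time_s: 19.12
position: [0.5489, 0.2236, 0.2389]
orientation: [-179.8, 2.7, 40.2]
wrist_force: [0.2, 0.7, 0.4]
grip_width: 0.998
```

Call:
servo_tool(
  linear=[
    [0,0,0],
    [0,0,0],
    [0,0,0],
    [0,0,0],
    [0,0,0],
    [0,0,0],
    [0,0,0],
    [0,0,0],
    [0,0,0],
    [0,0,0],
  ],
  yaw=[-0.02,-0.04,-0.06,-0.08,-0.1,-0.12,-0.14,-0.16,-0.18,-0.2],
)

```text
time_s: 19.95
position: [0.5491, 0.2228, 0.2387]
orientation: [-177.4, 0.6, 111.9]
wrist_force: [0.3, -0.1, 0.3]
grip_width: 1.002
```

Call:
servo_tool(
  linear=[
    [0,0,0],
    [0,0,0],
  ],
  yaw=[-0.02,-0.02],
)

```text
time_s: 20.12
position: [0.5491, 0.2228, 0.2387]
orientation: [-177.3, 0.3, 119.1]
wrist_force: [0.5, -0.3, -0.3]
grip_width: 1.002
```

```bash
python3 - <<'E'
from mv import *
from station import robot
s=robot.state();print(s['position'],s['orientation']);q=ptcp(-50,.006)
print(relf(s,[q[0],q[1],s['position'][2]]),relf(s,q))
E
```

```text
[0.54910549 0.2228459  0.23873825] [-177.30229854    0.28819315  119.11012501]
[0.012, -0.007, 0.0] [0.013, 0.002, 0.205]
```

Call:
servo_tool(
  linear=[
    [0.013,-0.004,0.04],
    [0.013,-0.002,0.11],
    [0.013,0.0,0.18],
    [0.013,0.002,0.21],
    [0.013,0.002,0.21],
  ],
  yaw=[0,0,0,0,0],
)

```text
time_s: 20.53
position: [0.5448, 0.2249, 0.184]
orientation: [-177.1, 0.3, 118.6]
wrist_force: [-1.0, -0.5, 0.2]
grip_width: 1.003
```

Call:
servo_tool(
  linear=[
    [0.026,0.003,-0.008],
    [0.048,0.021,-0.018],
    [0.073,0.037,-0.027],
    [0.1,0.05,-0.034],
    [0.1,0.05,-0.034],
  ],
  yaw=[0,0,0,0,0],
)

```text
time_s: 20.95
position: [0.5457, 0.2561, 0.1959]
orientation: [-177.5, 0.2, 118.8]
wrist_force: [-0.0, 1.4, 0.2]
grip_width: 1.002
```

```bash
python3 look.py o side,220,170,160,150,4
```

```text
20.95 [0.5457 0.2561 0.1959] [-177.47    0.24  118.84] [-0.   1.4  0.2] 1.002
{'top': [[227.3, 159.9]], 'side': [[297.2, 235.2]]}
```

View pics/o_side.png

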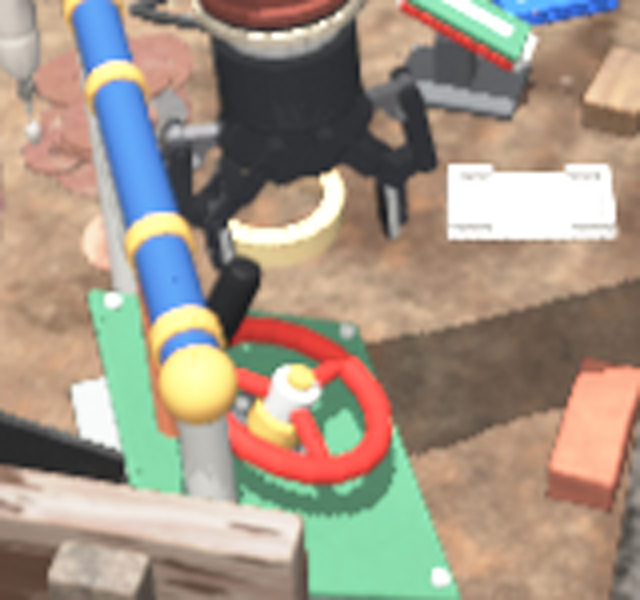

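Moving with the wheel; θ ≈ −25° now. Next, in short calls, the rest of the arc up to the stop.

Call:
servo_tool(
  linear=[
    [0.029,0.009,-0.005],
    [0.059,0.015,-0.009],
    [0.059,0.015,-0.009],
  ],
  yaw=[0,0,0],
)

```text
time_s: 21.25
position: [0.541, 0.2706, 0.197]
orientation: [-177.4, 0.2, 118.9]
wrist_force: [-0.4, 1.2, -0.9]
grip_width: 0.995
```

Call:
servo_tool(
  linear=[
    [0.03,0.001,-0.001],
    [0.061,0.0,0.0],
    [0.061,0,0],
  ],
  yaw=[0,0,0],
)

```text
time_s: 21.5
position: [0.5382, 0.2741, 0.1967]
orientation: [-177.3, 0.9, 118.3]
wrist_force: [9.9, -20.6, 4.0]
grip_width: 1.002
```

```bash
python3 look.py p side,220,170,160,150,4; python3 - <<'E'
from mv import *
from station import robot
p=robot.state()['position']
for t in range(-20,12,4): print(t,(ptcp(t)-p).round(4), ((proj('side',handle(np.radians(t),.07))[0]-[220,170])*4).round())
E
```

```text
21.5 [0.5382 0.2741 0.1967] [-177.31    0.87  118.27] [  9.9 -20.6   4. ] 1.002
{'top': [[218.4, 161.8]], 'side': [[298.4, 240.9]]}
-20 [ 0.0066 -0.0168 -0.002 ] [240. 271.]
-16 [ 0.0058 -0.013  -0.0015] [240. 275.]
-12 [ 0.0047 -0.0094 -0.0011] [239. 280.]
-8 [ 0.0034 -0.0058 -0.0008] [240. 284.]
-4 [ 0.0019 -0.0023 -0.0006] [241. 289.]
0 [ 0.0001  0.0011 -0.0006] [242. 294.]
4 [-0.0018  0.0045 -0.0006] [244. 299.]
8 [-0.004   0.0076 -0.0008] [246. 304.]
```

View pics/p_side.png

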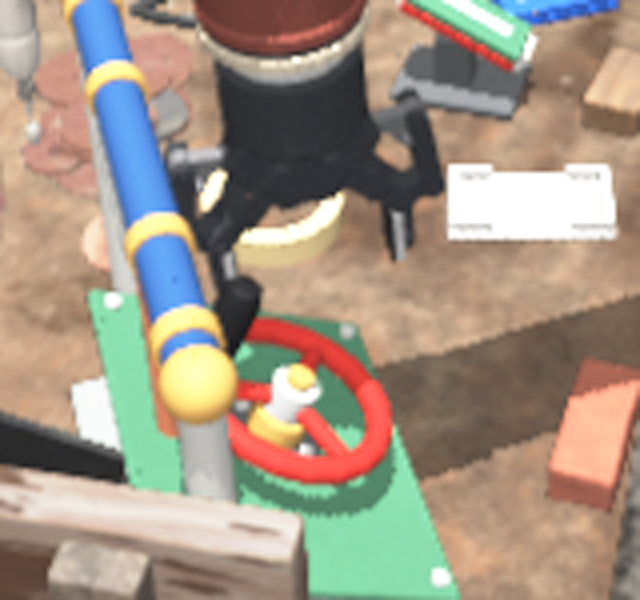

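```bash
cat >> mv.py <<'E'
def qtcp(thdeg,gap=0.0,fx=.046,dn=.033):
    p=ptcp(thdeg,0,fx,dn); return p+RS@[0,.046+gap,0]
E
python3 - <<'E'
from mv import *
from station import robot
s=robot.state();p=s['position']
q=qtcp(-4,.012)
print(relf(s,[*q[:2],p[2]+.05]),relf(s,q))
s2=dict(s);s2['position']=q
for t in range(0,-62,-6):print(t,relf(s2,qtcp(t)))
E
```

```text
[0.218, -0.01, -0.203] [0.22, -0.0, -0.001]
0 [-0.033, 0.001, 0.0]
-6 [-0.056, 0.0, 0.001]
-12 [-0.078, -0.003, 0.003]
-18 [-0.101, -0.008, 0.006]
-24 [-0.122, -0.015, 0.011]
-30 [-0.143, -0.024, 0.016]
-36 [-0.162, -0.035, 0.022]
-42 [-0.18, -0.047, 0.029]
-48 [-0.196, -0.061, 0.037]
-54 [-0.211, -0.077, 0.046]
-60 [-0.224, -0.093, 0.056]
```

Call:
servo_tool(
  linear=[
    [-0.08,0,0],
    [-0.1,0,-0.07],
    [-0.1,0,-0.14],
    [-0.1,0,-0.2],
    [0.0,0,-0.2],
    [0.1,0,-0.2],
    [0.18,0,-0.2],
    [0.18,0,-0.2],
  ],
  yaw=[0,0,0,0,0,0,0,0],
)

```text
time_s: 22.22
position: [0.5109, 0.3282, 0.246]
orientation: [-177.3, 0.1, 119.2]
wrist_force: [-1.1, 0.6, 0.3]
grip_width: 0.999
```

```bash
python3 look.py q side,220,170,160,150,4;python3 - <<'E'
from mv import *
from station import robot
s=robot.state();p=s['position']
q=qtcp(-4,.012)
print(relf(s,[*q[:2],p[2]]),relf(s,q))
E
```

```text
22.22 [0.5109 0.3282 0.246 ] [-1.7730e+02  1.0000e-01  1.1919e+02] [-1.1  0.6  0.3] 0.999
{'top': [[185.4, 163.8]], 'side': [[303.5, 243.7]]}
[-0.011, -0.008, 0.0] [-0.01, 0.002, 0.2]
```

View pics/q_side.png

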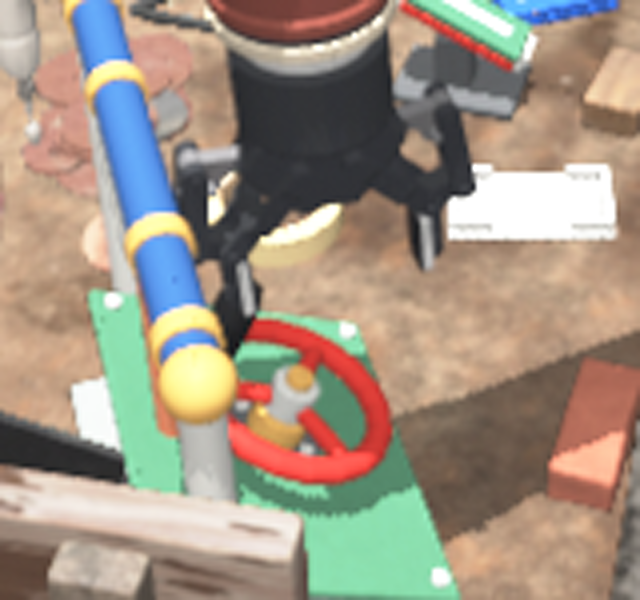

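Call:
servo_tool(
  linear=[
    [-0.006,-0.006,0.05],
    [-0.006,-0.003,0.12],
    [-0.008,0.0,0.18],
    [-0.008,0.002,0.2],
    [-0.008,0.002,0.2],
  ],
  yaw=[0,0,0,0,0],
)

```text
time_s: 22.68
position: [0.5137, 0.3181, 0.194]
orientation: [-177.1, 0.3, 118.7]
wrist_force: [0.6, -0.2, -0.7]
grip_width: 1.002
```

Call:
servo_tool(
  linear=[
    [-0.033,0.001,0.0],
    [-0.056,0.0,0.001],
    [-0.078,-0.003,0.003],
    [-0.101,-0.008,0.006],
    [-0.122,-0.015,0.011],
    [-0.143,-0.024,0.016],
    [-0.162,-0.035,0.022],
    [-0.18,-0.047,0.029],
    [-0.196,-0.061,0.037],
    [-0.211,-0.077,0.046],
  ],
  yaw=[0,0,0,0,0,0,0,0,0,0],
)

```text
time_s: 23.52
position: [0.5219, 0.2639, 0.1858]
orientation: [-177.3, 0.3, 118.8]
wrist_force: [-2.6, 4.5, 1.9]
grip_width: 1.001
```

```bash
python3 look.py r side,220,170,160,150,4
```

```text
23.52 [0.5219 0.2639 0.1858] [-177.34    0.26  118.82] [-2.6  4.5  1.9] 1.001
{'top': [[222.4, 171.0]], 'side': [[306.8, 242.3]]}
```

View pics/r_side.png

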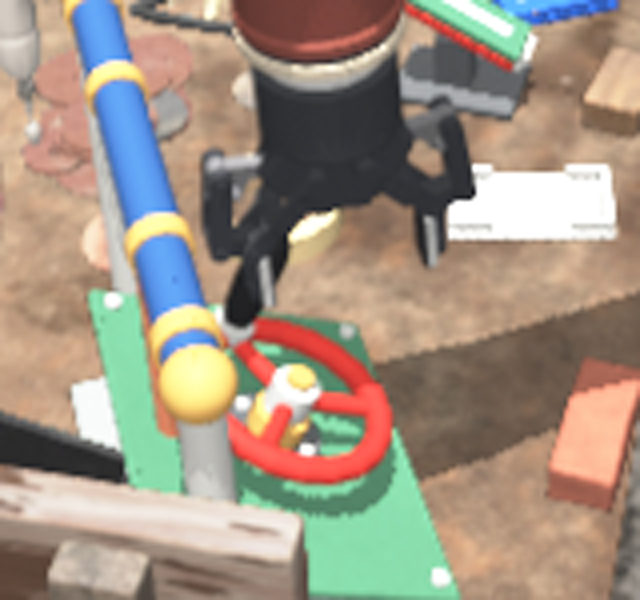

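Call:
servo_tool(
  linear=[
    [0.03,0,0],
    [0.03,0,-0.07],
    [0.03,0,-0.15],
    [0.03,0,-0.22],
    [0.03,0,-0.22],
    [0.03,0,-0.22],
    [0.03,0,-0.22],
    [0.03,0,-0.22],
    [0.03,0,-0.22],
    [0.03,0,-0.22],
  ],
  yaw=[0,0,0,0,0.02,0.04,0.06,0.08,0.1,0.12],
)

```text
time_s: 24.4
position: [0.5207, 0.272, 0.2404]
orientation: [-178.3, 2.1, 75.5]
wrist_force: [-0.2, -0.4, 0.5]
grip_width: 0.997
```

Call:
servo_tool(
  linear=[
    [0,0,0],
    [0,0,0],
    [0,0,0],
    [0,0,0],
    [0,0,0],
    [0,0,0],
    [0,0,0],
    [0,0,0],
  ],
  yaw=[0.02,0.04,0.06,0.08,0.1,0.12,0.13,0.13],
)

```text
time_s: 25.07
position: [0.5207, 0.2721, 0.2404]
orientation: [179.7, 2.7, 28.8]
wrist_force: [-0.3, 0.5, -0.2]
grip_width: 1.003
```

```bash
python3 look.py s side,220,170,160,150,4;python3 - <<'E'
from mv import *
from station import robot
s=robot.state();p=s['position']
for t in(-66,-62,-58,-54):print(t,((proj('side',handle(np.radians(t),.07))[0]-[220,170])*4).round())
q=tcp(-58)
print(relf(s,[*q[:2],p[2]]),relf(s,q))
E
```

```text
25.07 [0.5207 0.2721 0.2404] [179.67   2.69  28.82] [-0.3  0.5 -0.2] 1.003
{'top': [[213.4, 164.2]], 'side': [[305.6, 226.9]]}
-66 [275. 240.]
-62 [271. 241.]
-58 [266. 243.]
-54 [262. 244.]
[0.14, 0.118, -0.006] [0.15, 0.117, 0.188]
```

View pics/s_side.png

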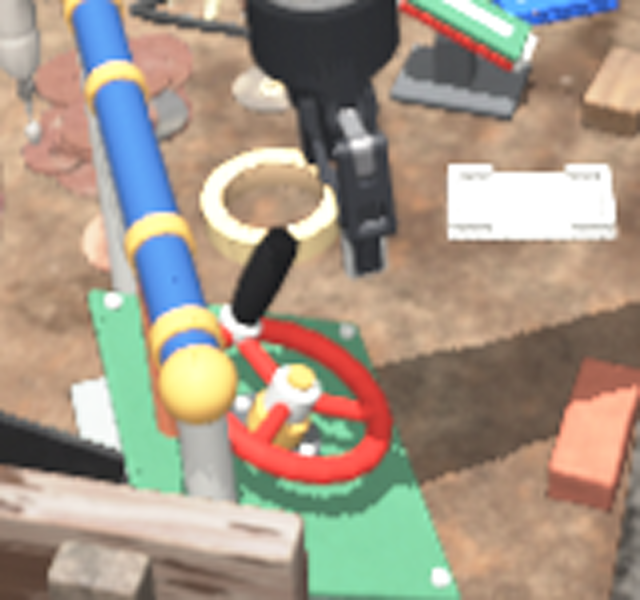

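```bash
python3 - <<'E'
from mv import *
from station import robot
s=robot.state();p=s['position']
q=tcp(-66);print(relf(s,[*q[:2],p[2]]),relf(s,q))
E
python3 crank2.py -66,-96,4
```

```text
[0.116, 0.133, -0.005] [0.126, 0.131, 0.202]
-66.0 -96.0 [[-0.024, 0.01, 0.013], [-0.048, 0.016, 0.027], [-0.074, 0.018, 0.04], [-0.099, 0.017, 0.054]]
```

Call:
servo_tool(
  linear=[
    [0.06,0.133,0],
    [0.116,0.133,0],
    [0.119,0.132,0.06],
    [0.123,0.131,0.13],
    [0.126,0.131,0.19],
    [0.126,0.131,0.19],
  ],
  yaw=[0,0,0,0,0,0],
)

```text
time_s: 25.62
position: [0.5608, 0.2567, 0.1885]
orientation: [179.7, 3.0, 29.2]
wrist_force: [-0.9, -0.6, 0.0]
grip_width: 1.002
```

Call:
servo_tool(
  linear=[
    [0,0,0],
    [0,0,0],
    [0,0,0],
    [0,0,0],
    [0,0,0],
    [0,0,0],
    [0,0,0],
  ],
  yaw=[0,0,0,0,0,0,0],
  claw=1,
)

```text
time_s: 26.2
position: [0.5622, 0.2578, 0.1929]
orientation: [179.8, 2.6, 29.0]
wrist_force: [-4.5, -0.5, 6.5]
grip_width: 0.253
```

Call:
servo_tool(
  linear=[
    [-0.024,0.01,0.013],
    [-0.048,0.016,0.027],
    [-0.074,0.018,0.04],
    [-0.099,0.017,0.054],
    [-0.099,0.017,0.054],
    [-0.099,0.017,0.054],
  ],
  yaw=[0,0,0,0,0,0],
)

```text
time_s: 26.7
position: [0.5411, 0.242, 0.1803]
orientation: [179.8, 2.7, 29.1]
wrist_force: [-6.3, 0.7, 5.6]
grip_width: 0.252
```

```bash
python3 look.py t side,220,170,160,150,4;python3 - <<'E'
from mv import *
from station import robot
p=robot.state()['position']
for t in(-104,-100,-96,-92,-88,-84):print(t,(RS.T@(tcp(t)-p)).round(4))
E
```

```text
26.7 [0.5411 0.242  0.1803] [179.81   2.71  29.08] [-6.3  0.7  5.6] 0.252
{'top': [[234.4, 164.9]], 'side': [[301.0, 236.2]]}
-104 [-0.0063  0.0001 -0.0072]
-100 [-0.003  -0.0007 -0.0055]
-96 [ 0.0004 -0.0013 -0.0038]
-92 [ 0.0039 -0.0015 -0.0022]
-88 [ 0.0073 -0.0015 -0.0005]
-84 [ 0.0108 -0.0013  0.0012]
```

View pics/t_side.png

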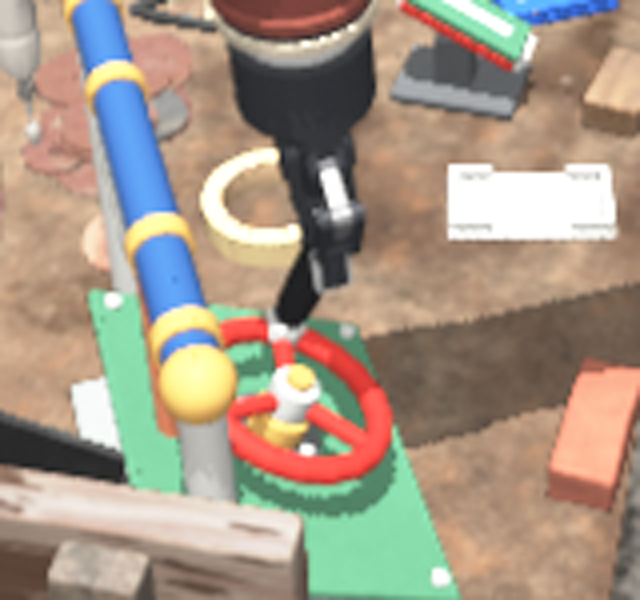

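Call:
servo_tool(
  linear=[
    [0,0,0],
    [0,0,0],
    [0,0,0],
    [0,0,0],
    [0,0,0],
    [0,0,-0.1],
    [0,0,-0.22],
    [0,0,-0.36],
    [0,0,-0.44],
  ],
  yaw=[0,0,0,0,0,0,0,0,0],
  claw=-1,
)

```text
time_s: 27.5
position: [0.5473, 0.2445, 0.2932]
orientation: [179.7, 2.5, 29.0]
wrist_force: [0.5, -0.2, 0.9]
grip_width: 1.001
```

```bash
python3 - <<'E'
from mv import *
from station import robot
s=robot.state();print(s['position'],s['orientation'],relf(s,[.45,0,.28]))
E
```

```text
[0.54727792 0.24451125 0.29318991] [179.72092567   2.47252339  29.00023959] [-0.811, 0.666, 0.091]
```

Call:
servo_tool(
  linear=[
    [-0.1,0.08,0.0],
    [-0.22,0.18,0.03],
    [-0.34,0.28,0.06],
    [-0.46,0.38,0.09],
    [-0.58,0.48,0.09],
    [-0.7,0.58,0.09],
    [-0.81,0.666,0.09],
    [-0.81,0.666,0.09],
    [-0.81,0.666,0.09],
  ],
  yaw=[0,0,0,0.01,0.02,0.03,0.045,0.06,0.07],
)

```text
time_s: 28.25
position: [0.449, -0.0023, 0.2779]
orientation: [178.6, 2.2, 3.3]
wrist_force: [0.5, 1.3, 0.6]
grip_width: 1.002
```

```bash
python3 look.py u side,220,130,200,150,4 top,80,60,220,165,3.6
```

```text
28.25 [ 0.449  -0.0023  0.2779] [178.65   2.2    3.26] [0.5 1.3 0.6] 1.002
{'top': [[339.0, 215.5]], 'side': [[358.3, 147.7]]}
```

View pics/u_side.png

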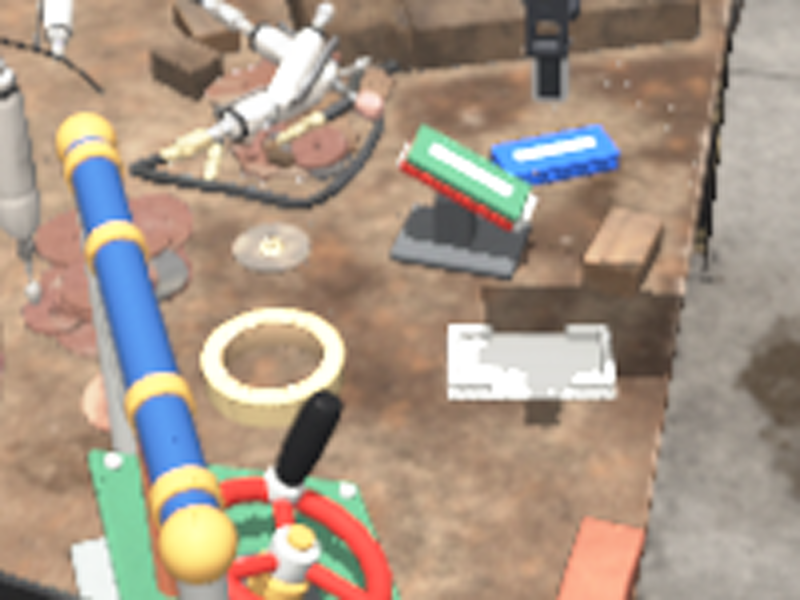

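View pics/u_top_full.png

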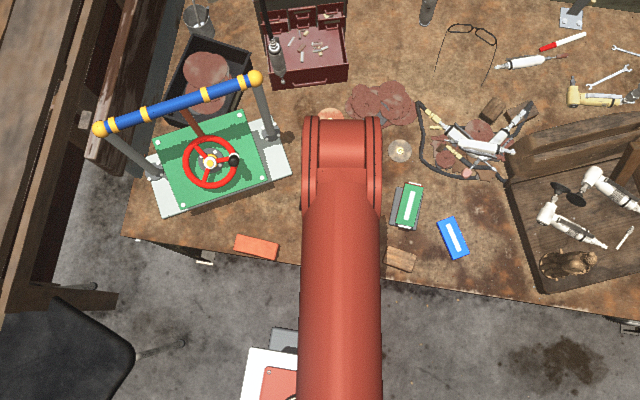

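```bash
python3 - <<'E'
from mv import *
import cv2
im=cv2.imread('pics/u_side_full.png');a=cv2.resize(im[110:235,320:395],None,fx=8,fy=8,interpolation=cv2.INTER_CUBIC);cv2.imwrite('pics/u2.png',a[:600])
cv2.imwrite('pics/u3.png',a[450:])
p=np.array([.449,-.0023,.2779]);R=Rt.from_euler('xyz',[178.65,2.2,3.26],degrees=True).as_matrix()
for x in(-.011,.011):
  for y in(-.0425,-.05): print(x,y,((proj('side',p+R@[x,y,-.013])[0]-[320,110])*8).round())
for t in range(-112,-80,4): print(t,proj('top',handle(np.radians(t),.072)).round(1),proj('side',handle(np.radians(t),.072)).round(1))
E
```

```text
-0.011 -0.0425 [329. 346.]
-0.011 -0.05 [327. 360.]
0.011 -0.0425 [257. 343.]
0.011 -0.05 [255. 357.]
-112 [[234.  168.6]] [[306.1 231.7]]
-108 [[234.  166.9]] [[304.5 231.1]]
-104 [[233.9 165.1]] [[303.  230.6]]
-100 [[233.6 163.4]] [[301.4 230.2]]
-96 [[233.2 161.6]] [[299.9 229.8]]
-92 [[232.7 159.9]] [[298.3 229.5]]
-88 [[232.1 158.3]] [[296.8 229.2]]
-84 [[231.4 156.7]] [[295.3 229.1]]
```

View pics/u2.png

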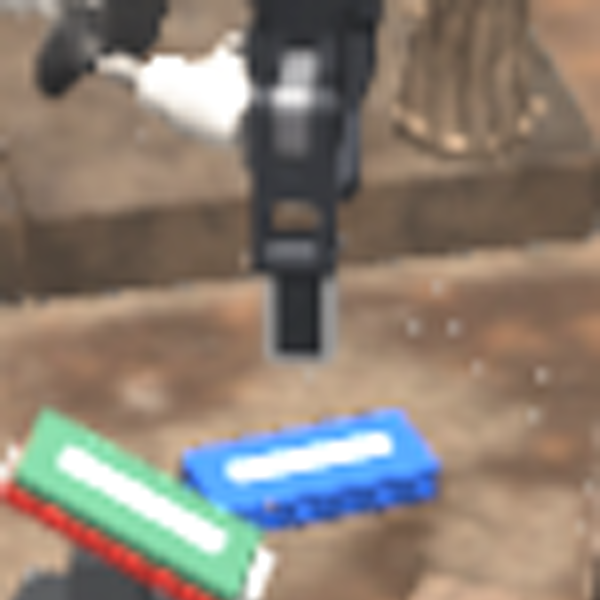

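View pics/u3.png

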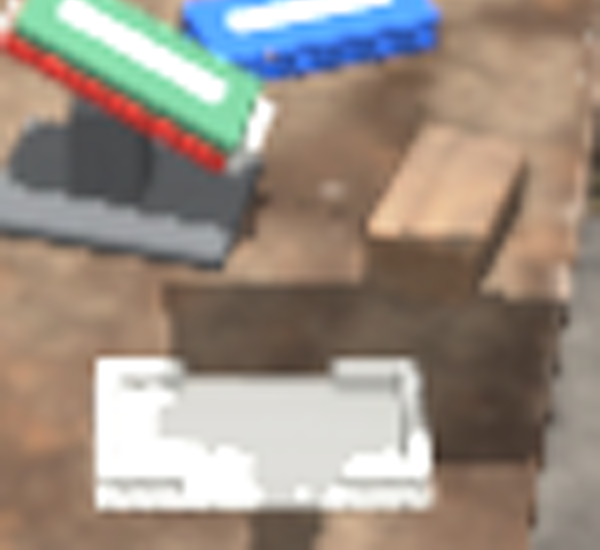

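View pics/u_top.png

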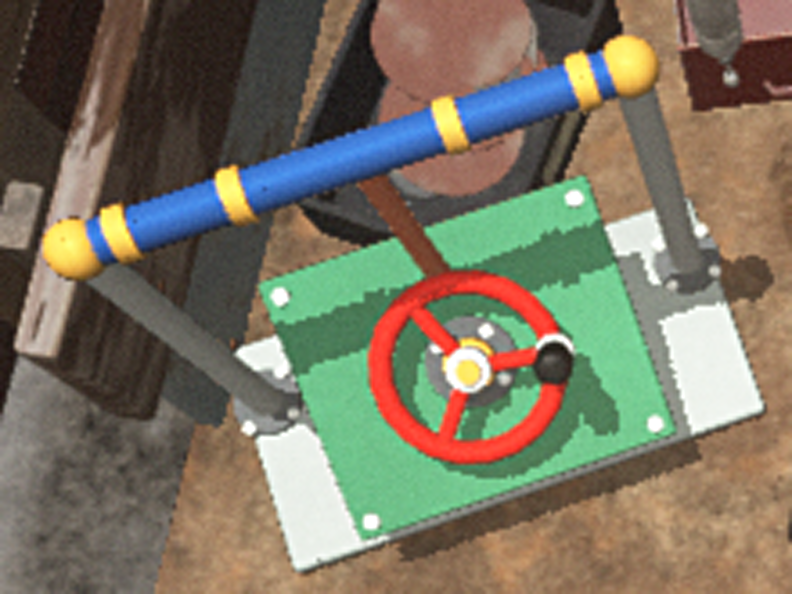

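```bash
python3 - <<'E'
from mv import *
f=lambda u,v:np.array([320+u/8-1.3,110+(450+v)/8])
obs=np.array([f(98,507),f(98,358),f(415,358),f(432,506)])
Q=np.array([[1,1],[1,-1],[-1,-1],[-1,1]])*[.061,.0335]
Z=np.array([0,.016,.016,0])
def fn(p):
    o,R=pose(p[0],p[1],0,p[2]); return (proj('side',np.c_[Q,Z]@R.T+o)-obs).ravel()
r=least_squares(fn,[.46,-.03,.2]);print('nest side',r.x,np.degrees(r.x[2]),fn(r.x).round(1))
# plate from side w/ bias, z of red center fixed .062
tcn=lambda u,v:np.array([u/6+300-1.3,v/6+150])
ps=np.array([tcn(128,118),tcn(155,67),tcn(325,160),tcn(292,212)])
P=np.c_[np.array([[1,1],[1,-1],[-1,-1],[-1,1]])*[.05,.0225],np.full(4,.018)]
pt=np.array([tp(425,68),tp(517,85),tp(472,283),tp(380,268)])
for nm,c,ob in(('side','side',ps),('top','top',pt)):
    def fp(p):
        R=Rt.from_euler('z',p[2]).as_matrix()@Rp
        return (proj(c,P@R.T+[p[0],p[1],.062])-ob).ravel()
    r=least_squares(fp,[.54,-.16,-.05]);print('plate',nm,r.x.round(4),fp(r.x).round(1))
# wood block
print('wood top mid',np.mean([atz('top',u,.03) for u in [tp(343,380),tp(480,420)]],0))
print([atz('side',tcn(*u),.03).round(4) for u in[(435,193),(396,262)]])
# station with side bias: base? pipe ends
print(proj('side',(lambda o,R:(np.array([[.052,.1565,.335],[.052,-.1565,.335]])@R.T+o))(*pose(.5604,.314,0,.5022)))-[sb(246,228),sa(97,65)])
E
```

```text
nest side [ 0.46393466 -0.02586119  0.20921986] 11.987415082875572 [-0.3  0.4 -0.5 -0.3  0.7 -0.5  0.1  0.3]
plate side [ 0.5417 -0.1535 -0.0919] [ 0.  -0.6 -0.1 -0.2 -0.9  0.5  0.9  0.3]
plate top [ 0.5432 -0.1641 -0.0297] [-0.3 -0.3  0.3 -0.1  0.1  0.5 -0.1 -0.1]
wood top mid [ 0.43415801 -0.16672638  0.03      ]
[array([ 0.428 , -0.1918,  0.03  ]), array([ 0.4399, -0.1297,  0.03  ])]
[[-0.04581209 -0.40400385]
 [-0.88445597 -0.41552034]]
```

```bash
python3 - <<'E'
from mv import *
from station import robot
s=robot.state();print(s['position'],s['orientation'])
print(relf(s,[.5385,-.160,.16]),relf(s,[.5385,-.160,.059]),(s['orientation'][2]+2.5)/360)
E
```

```text
[ 4.49411255e-01 -4.41938899e-04  2.77548326e-01] [178.63204837   2.25621029   3.67198382]
[0.333, 0.649, 0.473] [0.349, 0.639, 0.877] 0.017144399507229444
```

Call:
servo_tool(
  linear=[
    [0.07,0.13,0.05],
    [0.15,0.28,0.12],
    [0.23,0.43,0.25],
    [0.31,0.58,0.38],
    [0.333,0.649,0.47],
    [0.333,0.649,0.47],
    [0.333,0.649,0.47],
  ],
  yaw=[0,0,0.01,0.017,0.017,0.017,0.017],
)

```text
time_s: 28.93
position: [0.5375, -0.1618, 0.1572]
orientation: [178.3, 2.5, -2.4]
wrist_force: [-0.4, -0.3, 0.4]
grip_width: 0.999
```

```bash
python3 look.py v side,280,110,140,110,5; python3 - <<'E'
from mv import *
from station import robot
s=robot.state();print(s['qpos'].round(0))
print(relf(s,[.5385,-.160,.059]))
E
```

```text
28.93 [ 0.5375 -0.1618  0.1572] [178.28   2.45  -2.38] [-0.4 -0.3  0.4] 0.999
{'top': [[414.6, 197.4]], 'side': [[335.8, 150.0]]}
[-14.  14.  28. 101.  -5.  68. -76.]
[0.018, -0.012, 0.4]
```

View pics/v_side.png

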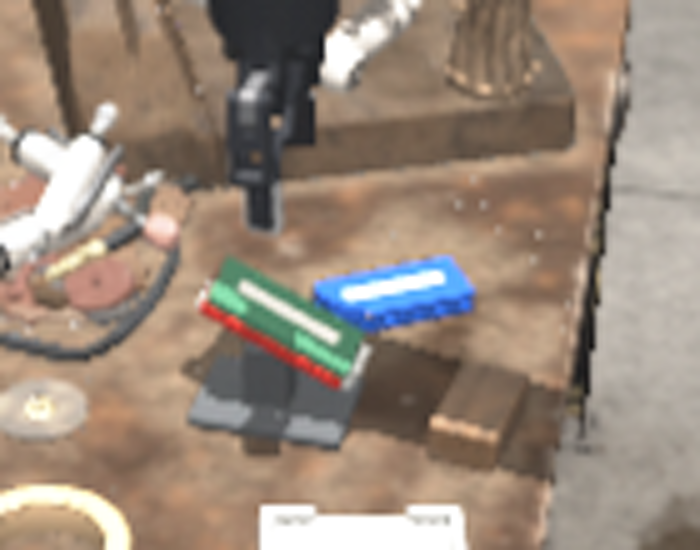

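Call:
servo_tool(
  linear=[
    [0.006,-0.012,0.1],
    [0.01,-0.012,0.2],
    [0.014,-0.012,0.3],
    [0.018,-0.012,0.37],
    [0.018,-0.012,0.39],
    [0.018,-0.012,0.39],
  ],
  yaw=[0,0,0,0,0,0],
)

```text
time_s: 29.48
position: [0.5396, -0.1576, 0.0629]
orientation: [178.4, 2.2, -2.2]
wrist_force: [-0.3, -0.2, 0.6]
grip_width: 1.001
```

```bash
python3 look.py w side,280,110,140,110,5
```

```text
29.48 [ 0.5396 -0.1576  0.0629] [178.42   2.19  -2.17] [-0.3 -0.2  0.6] 1.001
{'top': [[406.2, 204.5]], 'side': [[334.7, 176.0]]}
```

View pics/w_side.png

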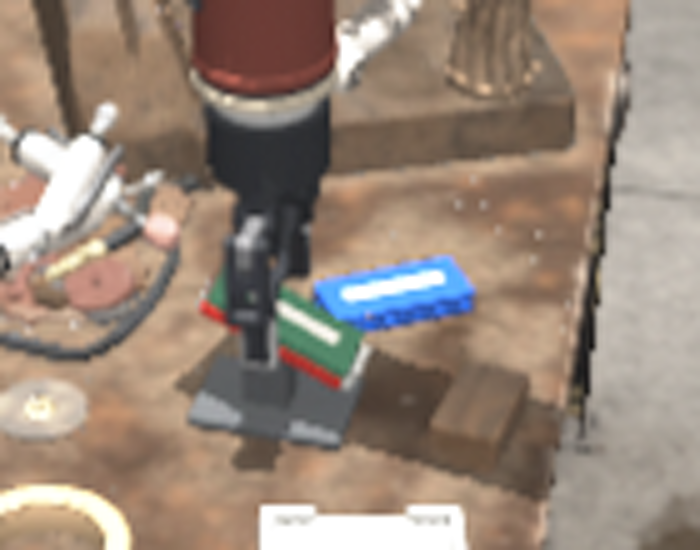

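Call:
servo_tool(
  linear=[
    [0,0,0],
    [0,0,0],
    [0,0,0],
    [0,0,0],
    [0,0,0],
    [0,0,0],
    [0,0,0],
  ],
  yaw=[0,0,0,0,0,0,0],
  claw=1,
)

```text
time_s: 30.12
position: [0.5404, -0.1594, 0.0643]
orientation: [178.4, 2.0, -2.3]
wrist_force: [-3.1, 0.5, 8.2]
grip_width: 0.511
```

```bash
python3 look.py x side,280,110,140,110,5
```

```text
30.12 [ 0.5404 -0.1594  0.0643] [178.39   2.04  -2.32] [-3.1  0.5  8.2] 0.511
{'top': [[407.1, 204.1]], 'side': [[334.6, 175.3]]}
```

View pics/x_side.png

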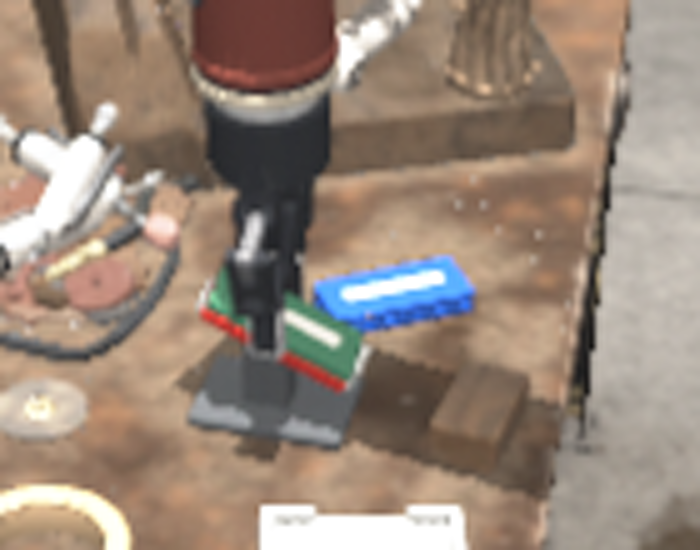

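Call:
servo_tool(
  linear=[
    [0,0,-0.04],
    [0,0,-0.12],
    [0,0,-0.22],
    [0,0,-0.3],
    [0,0,-0.3],
  ],
  yaw=[0,0,0,0,0],
)

```text
time_s: 30.58
position: [0.5449, -0.1578, 0.1425]
orientation: [178.4, 1.8, -2.3]
wrist_force: [0.8, 0.1, -0.7]
grip_width: 0.512
```

```bash
python3 look.py y side,280,110,140,110,5;python3 - <<'E'
from mv import *
from station import robot
s=robot.state();o,R=pose(.4633,-.0288,0,np.radians(11.8))
q=o+R@[.004,0,0];print(q,relf(s,[q[0],q[1],.11]),(s['orientation'][2]-11.8)/360)
E
```

```text
30.58 [ 0.5449 -0.1578  0.1425] [178.36   1.77  -2.34] [ 0.8  0.1 -0.7] 0.512
{'top': [[412.2, 195.3]], 'side': [[333.1, 154.5]]}
[ 0.46721547 -0.02798202  0.        ] [-0.324, -0.509, 0.118] -0.03924050371993077
```

View pics/y_side.png

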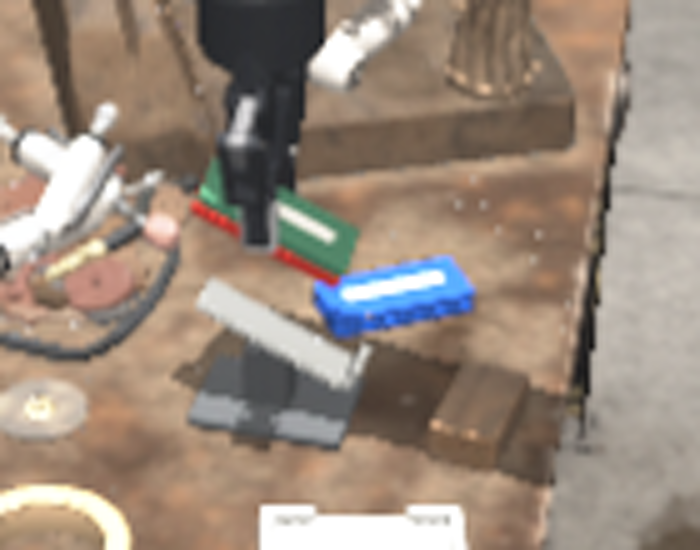

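Call:
servo_tool(
  linear=[
    [-0.06,-0.1,0],
    [-0.14,-0.22,0],
    [-0.22,-0.35,0.03],
    [-0.29,-0.46,0.08],
    [-0.318,-0.509,0.118],
    [-0.318,-0.509,0.118],
    [-0.318,-0.509,0.118],
    [-0.318,-0.509,0.118],
  ],
  yaw=[0,0,-0.01,-0.02,-0.03,-0.039,-0.039,-0.039],
)

```text
time_s: 31.3
position: [0.4669, -0.028, 0.1074]
orientation: [178.9, 2.5, 11.6]
wrist_force: [0.1, -0.2, -2.1]
grip_width: 0.516
```

```bash
python3 look.py z side,290,140,130,110,5;python3 - <<'E'
from mv import *
from station import robot
s=robot.state();o,R=pose(.4633,-.0288,0,np.radians(11.8))
q=o+R@[.0055,0,0];print([relf(s,[q[0],q[1],z]) for z in(.05,.03,.02,.007)],(s['orientation'][2]-11.8)/360)
# predicted nest & plate outlines in side crop with bias +1.3 col
for z in(.016,): 
  Q=np.array([[1,1],[1,-1],[-1,-1],[-1,1]])*[.061,.0335]
  print(((proj('side',np.c_[Q,np.full(4,z)]@R.T+o)+[1.3,0]-[290,140])*5).round())
E
```

```text
31.3 [ 0.4669 -0.028   0.1074] [178.93   2.5   11.61] [ 0.1 -0.2 -2.1] 0.516
{'top': [[349.1, 222.5]], 'side': [[351.3, 193.1]]}
[[0.016, -0.005, 0.23], [0.02, -0.007, 0.31], [0.021, -0.008, 0.35], [0.024, -0.009, 0.402]] -0.0006697982137472734
[[212. 426.]
 [211. 350.]
 [415. 350.]
 [424. 425.]]
```

View pics/z_side.png

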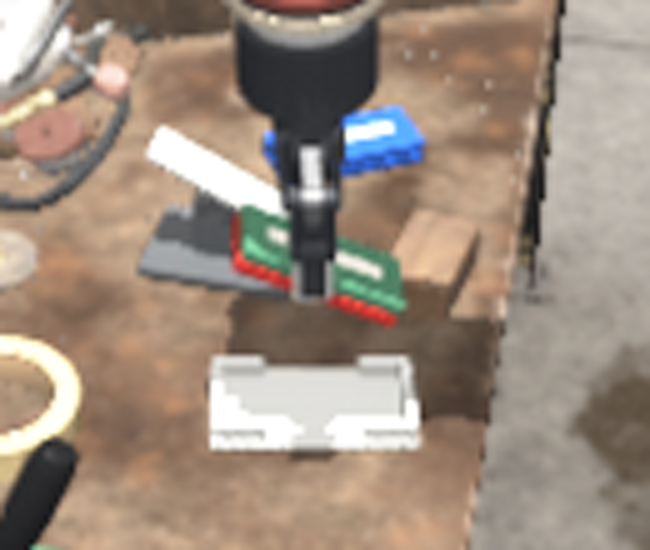

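Call:
servo_tool(
  linear=[
    [0.003,0.0,0.08],
    [0.008,-0.003,0.16],
    [0.016,-0.005,0.23],
    [0.016,-0.005,0.23],
    [0.016,-0.005,0.23],
  ],
  yaw=[0,0,0,0,0],
)

```text
time_s: 31.77
position: [0.4682, -0.028, 0.0498]
orientation: [178.9, 2.6, 11.6]
wrist_force: [-1.1, -0.1, -1.9]
grip_width: 0.511
```

```bash
python3 look.py A side,290,140,130,110,5 top,310,180,100,80,6
```

```text
31.77 [ 0.4682 -0.028   0.0498] [178.91   2.58  11.59] [-1.1 -0.1 -1.9] 0.511
{'top': [[348.0, 225.8]], 'side': [[350.3, 208.6]]}
```

View pics/A_side.png

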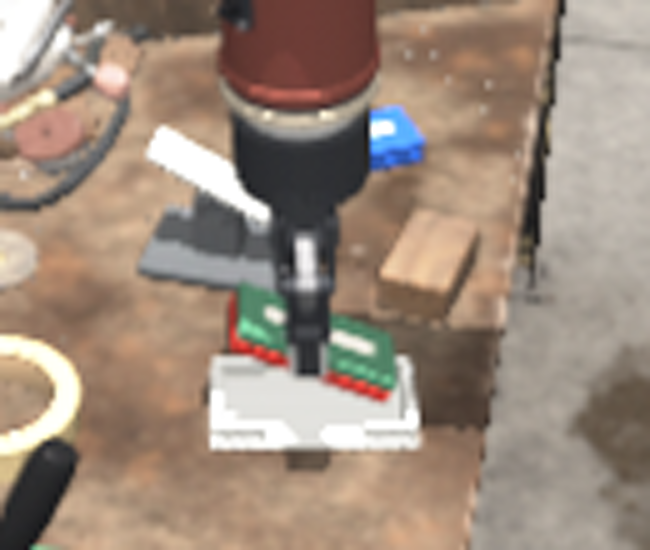

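View pics/A_top.png

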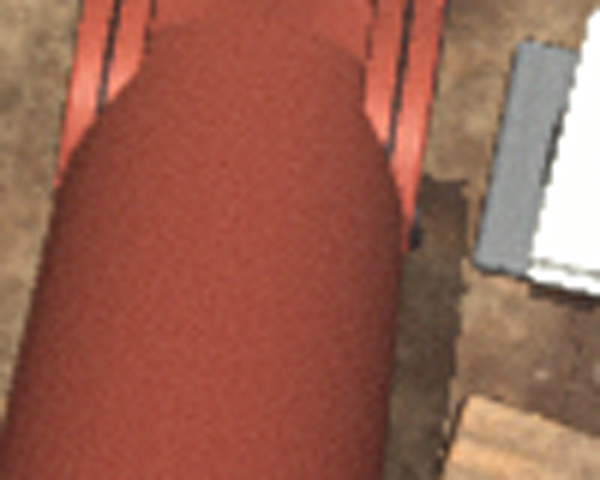

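```bash
python3 - <<'E'
from mv import *
o,R=pose(.4682,-.028,0,np.radians(11.6))
for x,y,z in[(-.0464,.0225,.0254),(-.0464+.0079*-1,.0225,.0415),(.0440*.899+.0039,.0225,.058+.044*.438-.008)]:
  print(((proj('side',o+R@[x,y,z])[0]+[1.3,0]-[290,140])*5).round())
E
```

```text
[389. 401.]
[404. 380.]
[234. 343.]
```

Call:
servo_tool(
  linear=[
    [0.001,-0.004,0.02],
    [0.002,-0.008,0.05],
    [0.003,-0.009,0.08],
    [0.003,-0.009,0.08],
  ],
  yaw=[0,0,0,0],
)

```text
time_s: 32.2
position: [0.4681, -0.0254, 0.0293]
orientation: [178.9, 2.5, 11.7]
wrist_force: [-0.4, 0.0, 4.1]
grip_width: 0.51
```

Call:
servo_tool(
  linear=[
    [0.001,0,0.015],
    [0.002,0,0.03],
    [0.002,0,0.03],
  ],
  yaw=[0,0,0],
)

```text
time_s: 32.45
position: [0.4709, -0.0253, 0.0235]
orientation: [178.9, 2.2, 11.7]
wrist_force: [4.0, 0.3, 10.5]
grip_width: 0.512
```

```bash
python3 look.py B side,290,140,130,110,5
```

```text
32.45 [ 0.4709 -0.0253  0.0235] [178.91   2.2   11.74] [ 4.   0.3 10.5] 0.512
{'top': [[346.6, 226.2]], 'side': [[349.0, 215.9]]}
```

View pics/B_side.png

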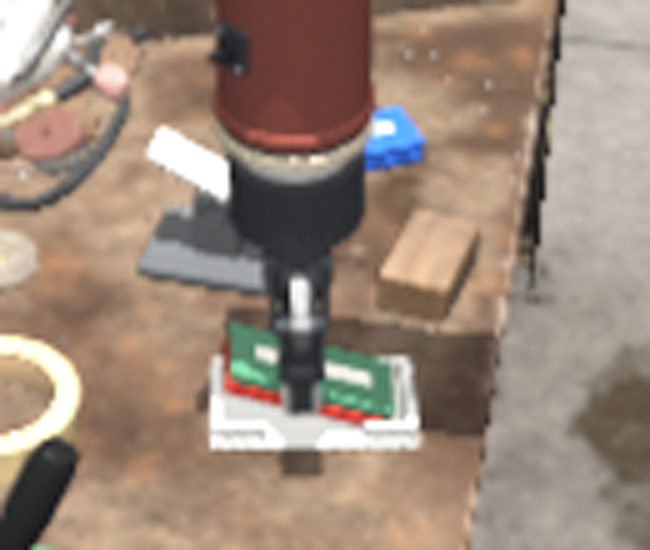

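Call:
servo_tool(
  linear=[
    [-0.008,0,0.015],
    [-0.014,0,0.03],
    [-0.014,0,0.045],
    [-0.014,0,0.045],
  ],
  yaw=[0,0,0,0],
)

```text
time_s: 32.83
position: [0.467, -0.0264, 0.0124]
orientation: [178.9, 2.2, 11.7]
wrist_force: [4.1, 0.3, 10.0]
grip_width: 0.509
```

```bash
python3 look.py C side,290,140,130,110,5
```

```text
32.83 [ 0.467  -0.0264  0.0124] [178.91   2.2   11.73] [ 4.1  0.3 10. ] 0.509
{'top': [[346.5, 228.5]], 'side': [[350.3, 218.7]]}
```

View pics/C_side.png

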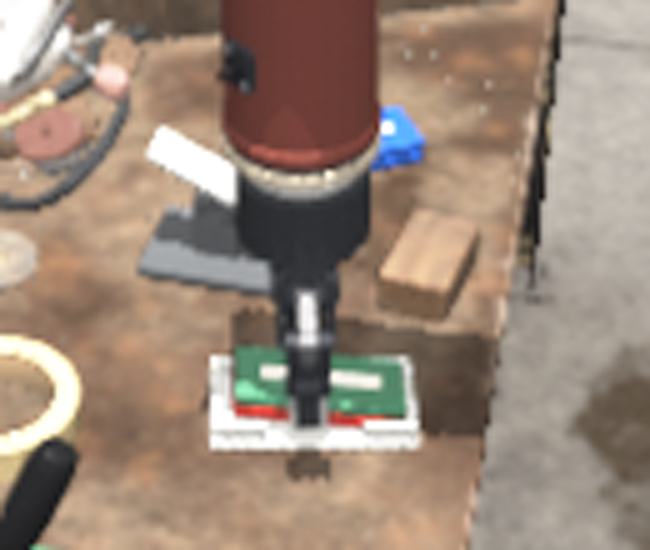

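Call:
servo_tool(
  linear=[
    [0.006,0,0.012],
    [0.008,0,0.022],
    [0.008,0,0.022],
    [0.008,0,0.022],
  ],
  yaw=[0,0,0,0],
)

```text
time_s: 33.22
position: [0.4684, -0.0263, 0.0068]
orientation: [178.9, 2.2, 11.7]
wrist_force: [4.4, -1.3, 8.5]
grip_width: 0.512
```

```bash
python3 look.py D side,290,140,130,110,5
```

```text
33.22 [ 0.4684 -0.0263  0.0068] [178.91   2.25  11.72] [ 4.4 -1.3  8.5] 0.512
{'top': [[346.5, 228.3]], 'side': [[349.8, 220.1]]}
```

View pics/D_side.png

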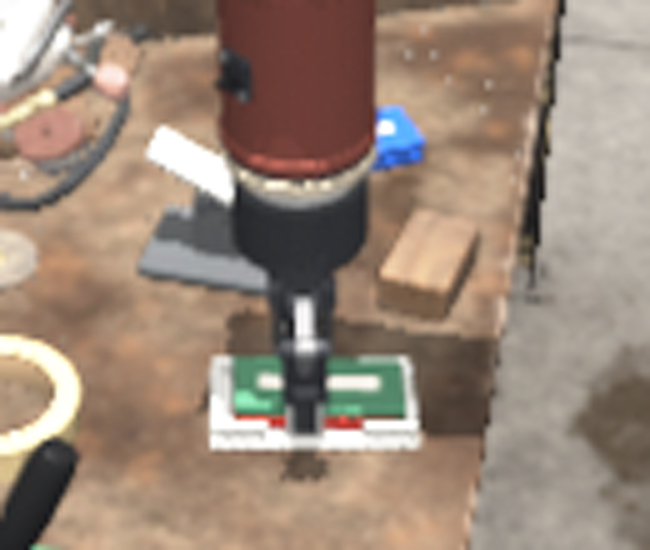

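Call:
servo_tool(
  linear=[
    [0,0,0],
    [0,0,0],
    [0,0,0],
    [0,0,0],
    [0,0,0],
    [0,0,-0.1],
    [0,0,-0.24],
    [0,0,-0.4],
    [0,0,-0.5],
  ],
  yaw=[0,0,0,0,0,0,0,0,0],
  claw=-0.6,
)

```text
time_s: 34.02
position: [0.4717, -0.023, 0.1338]
orientation: [178.9, 2.3, 11.7]
wrist_force: [1.3, 0.4, -0.4]
grip_width: 0.797
```

Call:
servo_tool(
  linear=[
    [-0.1,0.15,-0.1],
    [-0.1,0.3,-0.2],
    [-0.1,0.45,-0.3],
    [-0.1,0.6,-0.4],
    [-0.1,0.75,-0.4],
    [-0.1,0.9,-0.4],
    [-0.1,1.0,-0.4],
    [-0.1,1.0,-0.4],
    [-0.1,1.0,-0.4],
  ],
  yaw=[0,0,0,0,0,0,0,0,0],
)

```text
time_s: 34.77
position: [0.5006, -0.2721, 0.2358]
orientation: [178.9, 2.5, 11.5]
wrist_force: [-0.3, 1.5, -0.2]
grip_width: 0.8
```

```bash
python3 look.py E side,290,140,130,110,6 top,310,180,100,80,7
```

```text
34.77 [ 0.5006 -0.2721  0.2358] [178.91   2.55  11.5 ] [-0.3  1.5 -0.2] 0.8
{'top': [[472.5, 215.4]], 'side': [[354.6, 110.3]]}
```

View pics/E_side.png

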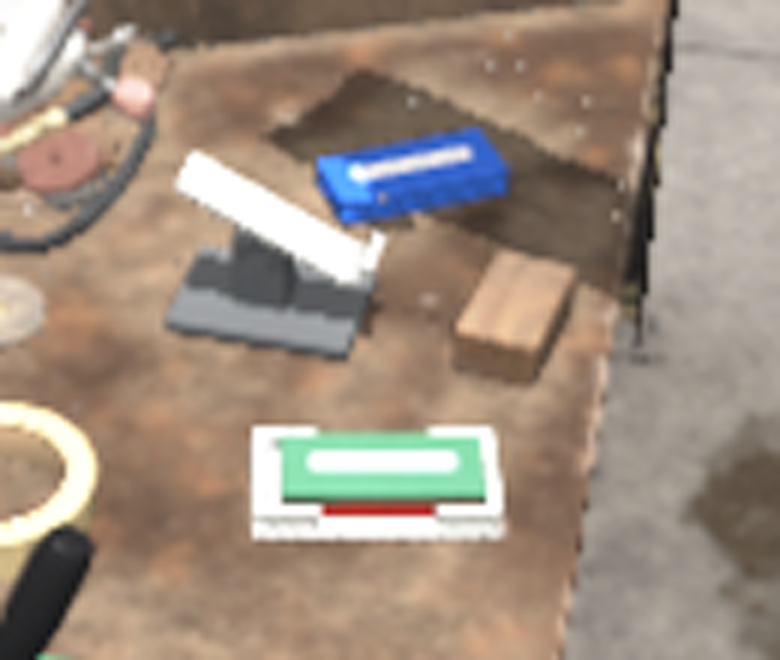

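View pics/E_top.png

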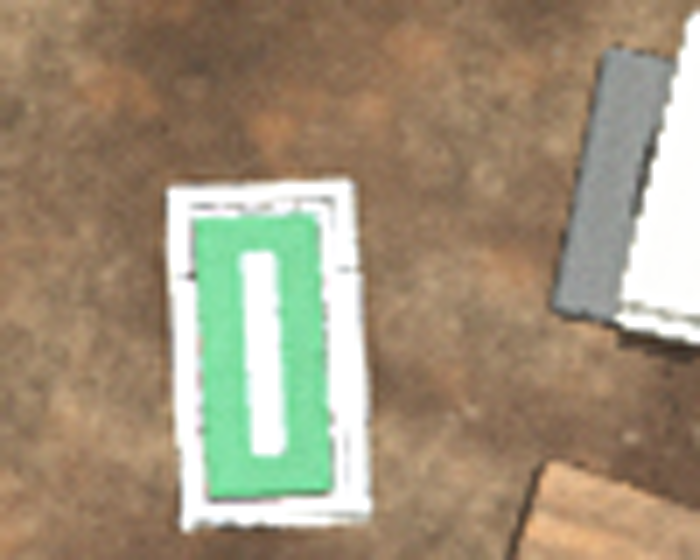

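View pics/E_top_full.png

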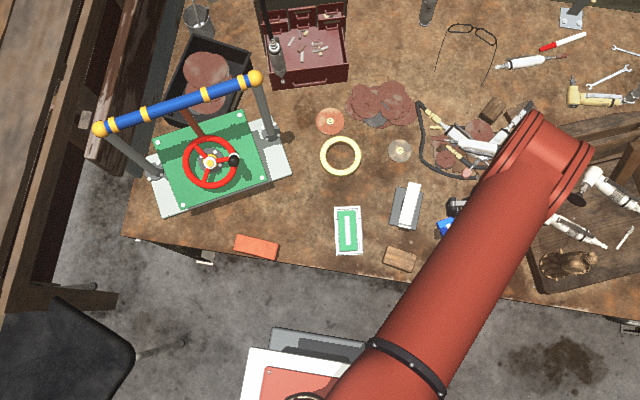

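```bash
python3 - <<'E'
from mv import *
g=lambda u,v:np.array([310+u/7,180+v/7]); sd=lambda u,v:np.array([290+u/6-1.3,140+v/6])
S4=np.array([[1,1],[1,-1],[-1,-1],[-1,1]])
def fit(c,Q,ob,freez=None):
    def fn(p):
        o,R=pose(p[0],p[1],0,p[2]); return (proj(c,Q@R.T+o)-ob).ravel()
    r=least_squares(fn,[.46,-.03,.2]);return r.x,fn(r.x).round(1)
N=lambda z:np.c_[S4*[.061,.0335],np.broadcast_to(z,4)]
P=lambda z:np.c_[S4*[.05,.0225],np.broadcast_to(z,4)]
ob=dict(nt=[g(167,187),g(353,180),g(370,518),g(183,527)],pt=[g(193,218),g(318,210),g(333,492),g(207,499)],
 ns=[sd(251,540),sd(251,426),sd(495,426),sd(505,537)],ps=[sd(282,500),sd(280,436),sd(482,436),sd(486,498)])
for c,n,p,zn in(('top','nt','pt',.016),('side','ns','ps',[0,.016,.016,0])):
    a,ra=fit(c,N(zn),ob[n]);
    for z in(.024,.03):
        b,rb=fit(c,P(z),ob[p]);d=Rt.from_euler('z',a[2]).as_matrix()[:2,:2].T@(b[:2]-a[:2])
        print(c,z,'plate in nest',d.round(4),'yaw diff',np.degrees(b[2]-a[2]).round(1),rb,ra)
E
```

```text
top 0.024 plate in nest [-0.0019  0.0024] yaw diff 0.3 [-0.3 -0.3  0.1  0.   0.3  0.2 -0.2  0.1] [-0.2 -0.3  0.1 -0.4  0.4  0.4 -0.3  0.2]
top 0.03 plate in nest [-0.0027  0.0027] yaw diff 0.3 [-0.3 -0.4  0.2 -0.1  0.4  0.3 -0.2  0.2] [-0.2 -0.3  0.1 -0.4  0.4  0.4 -0.3  0.2]
side 0.024 plate in nest [-0.0027  0.0075] yaw diff -0.2 [-0.4 -0.2 -0.2  0.1  0.1  0.   0.5  0. ] [ 0.1  0.1 -0.1 -0.2  0.1 -0.4 -0.1  0.4]
side 0.03 plate in nest [-0.0022  0.0142] yaw diff -0.2 [-0.5 -0.2 -0.3  0.1  0.2 -0.   0.6  0. ] [ 0.1  0.1 -0.1 -0.2  0.1 -0.4 -0.1  0.4]
```

```bash
python3 - <<'E'
from mv import *
o,R=pose(.4633,-.027,0,np.radians(11.8))
pr=lambda x,y,z:(proj('side',o+R@[x,y,z])[0][1]*6-840).round(1)
for dy in(0,.0025):
  for z in (.024,.027):
    print(dy,z,'green near/far',pr(0,.0225+dy,z),pr(0,-.0225+dy,z),'nest near bottom/near top/far top',pr(0,.0335,0),pr(0,.0335,.016),pr(-.05,-.0335,.016))
E
```

```text
0 0.024 green near/far 485.7 424.6 nest near bottom/near top/far top 537.9 513.5 421.9
0 0.027 green near/far 481.1 420.0 nest near bottom/near top/far top 537.9 513.5 421.9
0.0025 0.024 green near/far 489.2 427.9 nest near bottom/near top/far top 537.9 513.5 421.9
0.0025 0.027 green near/far 484.5 423.3 nest near bottom/near top/far top 537.9 513.5 421.9
```

```bash
python3 -c "
from station import robot
s=robot.state();print(s['time_s'],s['wrist_force'],s['dq'].round(2));print(robot.close_job())"
```

```text
34.8667 [ 0.59477896 -0.04032924 -0.18071858] [-0.98 -0.8  -0.7   0.48  0.04 -0.06 -0.03]
the job is handed in; nothing more can be done
None
```

I opened the valve to its stop, backed it off about a quarter turn and let go. I then laid the status plate in the nest green face up and handed the job in at about 34.9 s. No verdict is reported, so this rests on my own checks.

**Handwheel:** I cranked it anticlockwise by the black handle, gripping the handle low on the wheel and pushing it with one open finger past the pipe. The stop showed as a push-back of about 23 N with the handle no longer moving. The images put the stop at about −4° to −7° of handle angle and the wheel, after release, at about −95°. That is a back-off of about 1.5–1.6 rad, inside the 1.05–2.1 rad window. The joint value itself cannot be read directly.

**Plate:** I lifted it from the rest, pivoted it flat in the pads against the nest floor, and released it.
- **Top view:** green face up, about 2 mm off the nest's centre in x and in y, turned less than 0.5° from its length.
- **Side view:** it agreed in x but gave a y offset of 7.5 mm. The pocket's clearance is only about 3 mm, and the two cameras disagreed by 5–10 mm in y on fixed objects too. I took this as a camera error; the same view showed the plate flat and not raised on a wall.

**Other points:**
- One turn ran into the last joint's range (about −152°), so I turned the tool the other way. That left the tool tilted about 2.7° for the rest of the job, with no visible effect.
- The tape, wood block, polishing bar and blue look-alike were not approached, and the ones I could see in the last pictures looked unmoved.
- At the end the gripper was clear of everything, with wrist force under 1 N.

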